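Lid the fittings box and snap its four clips down

ROBOT

A 6-joint arm with a two-finger parallel gripper is mounted at the origin on the work surface. World frame = base frame: x ahead of the robot, y to its left, z up, the work surface at z = 0. Lengths are in m, angles in degrees, forces in N, time in s.
With the tool pointing down it reaches from about 0.375 to 0.9 m from the base axis. Payload 3.1 kg.
Tool frame: the origin (TCP) lies between the finger pads; the fingertips stand 19 mm ahead of it and the grasp point (between the pads) is the TCP; z points along the fingers, x is the direction in which the jaws open and shut, and the axes are right-handed (so a half turn about z gives the same grasp; the last joint's range is limited). The gripper opens to 87 mm and grips with 3 to 60 N. Pads are 19 mm wide; open, the fingers measure 117 mm over their backs; the gripper's body (75 mm by 190 mm) begins 51 mm behind the grasp point.
Start: joints at [-77.836, 30.224, 82.088, -0, 67.689, -10.227], TCP at [0.238, -0.578, 0.205] pointing down, gripper open.
Joint ranges: [-176.69, 176.69], [-43.24, 126.21], [12.49, 139.97], [-82, 262], [0, 151.66], [-163.58, 163.58]. Speed limits (degrees/s): [159.86, 159.86, 180, 180, 180, 180].

INTERFACE

Orientations are given as a 3x3 rotation matrix whose columns are the frame's x, y, z axes.
In Python, from rig import read_state, capture, camera_info, hand_in, spot_in, silhouettes gives the robot as it stands.
- The arm moves only by the shell command python3 -m jog 'ROWS'. ROWS is text: rows parted by semicolons, each of 7 numbers parted by spaces: the shift along the tool's x, y, z in m, then the turn, a rotation vector about the tool's x, y, z in degrees, then the opening, from 0 (shut) to 1 (fully open). A call has 1 to 8 rows; each row is the pose to reach, as a shift and turn from the pose commanded when the call began, along the tool's axes at that moment; what a row does not reach only later rows make up. A row lasts 1/8 s, in which the tool goes at most 62.5 mm and 10.7 degrees, less where a joint would pass 70% of its speed; a pose out of reach is approached as far as the arm can. A call with a gripper value outside its range is refused whole. The fingers move at their own pace and stop on an object; the grip force is fixed at half the most. Time passes only in rows, so rows that repeat a pose let the fingers close. It gives the time, the measured TCP pose, the force and the opening at its end, in the units of the state.
- read_state(): the state, without advancing time (a new reading comes with each control period).
- capture(name): name is "side" or "top"; returns (picture, depth): 420x560x3 uint8, red, green, blue; 420x560 float32, m along the optical axis (not along the pixel's ray), 0 where there is no reading.
- camera_info(name): a dict with "vfov" (degrees; the focal length in pixels is half the picture's height over the tangent of half this angle, whatever the lens; pixels are square), "cx", "cy" (the principal point, pixels), "R" (3x3) and "t" (3): a world point X has camera coordinates R X + t. Camera axes: x right, y down, z forward; pixel columns grow to the right and rows downward; lengths in m; the calibration is good to about 2 mm. A picture is of the moment at which its call begins. camera_info takes no time and is no camera call.
- hand_in(): hands the job in, once; it reports no verdict.
Trained networks look in the newest picture that a camera, given by its name, has taken for a name from the list of things; names that differ only in an ending like _2 or _b are one class to them, and where a whole thing is asked for, a point or a joint stands for the part that bears it (a point fixed in the world has none). Each returns a list of dicts, best first, with "score" (0 to 1); they miss things now and then, are a little off and sometimes report something else, mostly with a low value. They report only what shows in the picture. A call takes as long as a camera call. They do not tell look-alikes from the thing itself.
- spot_in(label, camera): "centre" ([x, y, z] in m, in world coordinates, good to about 4 mm: the middle of the surface that is visible of it).
- silhouettes(label, camera): "region" (420x560 bool, what is visible of it).
The state is a dict: "time_s": time; "joint_positions": joint angles; "qvel": joint speeds; "tau": joint torques, N m; "position": TCP position; "tcp_rot": TCP orientation; "force": force on the tool from outside, world axes, zero at the start; "moment": the same for the moment, N m; "opening": opening from 0.0 (shut) to 1.0 (fully open).
Only numpy, scipy, OpenCV 4.12 (cv2) and the standard library are available. Lean on these libraries where they do the work, as an engineer would, in place of code of your own. Each camera call takes 0.05 s, during which the arm holds its last target.

TASK

Put the loose white lid on the clear box of pipe fittings so that it sits flat and fully home on the rim, then flip each of its four blue side clips all the way down against the sides of the box. Leave the lid seated and let go of it, and do not shift or knock over the loose fittings standing around.

Things in the scene. Friction and masses are not known exactly. Their poses are not given: they have to be found in the camera images.
- box: open storage box of clear plastic with a blue band round its rim, holding white pipe fittings that stay below the rim; outside 150 (its x) x 120 (its y) x 70 mm high, walls 4 mm, so the mouth is 142 x 112 mm. It is too heavy to move. Origin: centre of its underside on the bench. z up.
- lid_grip (a point): centre of the blue grip bar on top of the loose white lid (about 300 g), which at the start lies right way up on the bench. The bar is 60 mm long along x, 18 mm wide in y, 30 mm tall; its centre is 15 mm above the plate's top face, 21 mm above its underside. Axes: the lid's, z up. When the lid is seated this point is 91 mm above the box's underside.
- lid_foot (a point): middle of the lid's underside, at the foot of its rib, 33 mm below lid_grip. The plate is 160 (x) x 130 (y) x 6 mm. Under it a rounded rib, 136 x 106 mm outside and 12 mm deep, drops into the box's mouth with 3 mm play each side; the plate then rests on the rim. The lid fits either way round (half turn).
- clip1 (a joint): angle (rad) of the blue clip on the lid's +x side; its hinge runs along that edge, 82 mm from the lid's middle, 18 mm below lid_grip. 0: hanging straight down beside the box, fully closed (stop); 1.57: sticking straight out; 3.14: straight up; above that leaning in over the lid, 3.5 at most. It stays where left; the hinge is stiff by 0.02 N m (0.7 N at the free edge).
- clip1_tip (a point): middle of the free edge of the clip on the lid's +x side; the clip is a flap 40 mm wide along the edge, 29 mm long from the hinge, 4 mm thick (2 mm each side of the hinge line); z points from the free edge to the hinge
- clip2 (a joint): angle (rad) of the blue clip on the lid's +y side; its hinge runs along that edge, 67 mm from the lid's middle, 18 mm below lid_grip. 0: hanging straight down beside the box, fully closed (stop); 1.57: sticking straight out; 3.14: straight up; above that leaning in over the lid, 3.5 at most. It stays where left; the hinge is stiff by 0.02 N m (0.7 N at the free edge).
- clip2_tip (a point): middle of the free edge of the clip on the lid's +y side; the clip is a flap 40 mm wide along the edge, 29 mm long from the hinge, 4 mm thick (2 mm each side of the hinge line); z points from the free edge to the hinge
- clip3 (a joint): angle (rad) of the blue clip on the lid's -x side; its hinge runs along that edge, 82 mm from the lid's middle, 18 mm below lid_grip. 0: hanging straight down beside the box, fully closed (stop); 1.57: sticking straight out; 3.14: straight up; above that leaning in over the lid, 3.5 at most. It stays where left; the hinge is stiff by 0.02 N m (0.7 N at the free edge).
- clip3_tip (a point): middle of the free edge of the clip on the lid's -x side; the clip is a flap 40 mm wide along the edge, 29 mm long from the hinge, 4 mm thick (2 mm each side of the hinge line); z points from the free edge to the hinge
- clip4 (a joint): angle (rad) of the blue clip on the lid's -y side; its hinge runs along that edge, 67 mm from the lid's middle, 18 mm below lid_grip. 0: hanging straight down beside the box, fully closed (stop); 1.57: sticking straight out; 3.14: straight up; above that leaning in over the lid, 3.5 at most. It stays where left; the hinge is stiff by 0.02 N m (0.7 N at the free edge).
- clip4_tip (a point): middle of the free edge of the clip on the lid's -y side; the clip is a flap 40 mm wide along the edge, 29 mm long from the hinge, 4 mm thick (2 mm each side of the hinge line); z points from the free edge to the hinge
- pipe_stub_mid (a point): bystander, loose on the bench near a corner of the box or of the lid: capped length of white plastic pipe with a grey cap, 53 mm across, 140 mm tall; the point is its centre, half-way up; z up
- coupling_mid (a point): bystander, loose on the bench near a corner of the box or of the lid: white pipe coupling, 55 mm across, 64 mm tall; the point is its centre, half-way up; z up
- test_plug_mid (a point): bystander, loose on the bench near a corner of the box or of the lid: yellow test plug with a narrower knob on top, 52 mm across, 44 mm tall; the point is its centre, half-way up; z up
- rubber_sleeve_mid (a point): bystander, loose on the bench near a corner of the box or of the lid: black rubber sleeve with two steel bands, 53 mm across, 75 mm tall; the point is its centre, half-way up; z up
Not all that is in view belongs to the job. Leave any pink or yellow look-alike of the part that bears lid_grip alone.

How it is judged:
By the outcome, as a careful person would: the job done as asked, in the order asked, and still so for the second after the job is handed in, with the robot touching nothing.
It also fails if it takes over 72 s, if anything falls off the work surface, if the arm or the gripper's body presses on something with over 40 N, if the wrist force passes 120 N, or if a joint passes its speed limit or range.

## Working session

There is one attempt and no reset: what is moved stays moved. The work goes in short steps, Python scripts to look and compute and a shell command to move; the robot and the scene stay as the last step left them, time stands still between calls to the robot, and variables do not carry over. Pictures are saved under pics/ and viewed, and the job is handed in when it is done.

```bash
ls; mkdir -p pics
python3 - <<'E'
from rig import *
import cv2
for n in("side","top"):
    p,d=capture(n); cv2.imwrite(f"pics/{n}0.png",p[:,:,::-1]); 
    i=camera_info(n); print(n,i)
s=read_state(); print(s)
E
```

```text
pics
side {'vfov': 53.72322850949629, 'cx': 283.1231162527446, 'cy': 208.98042967233945, 'R': array([[-0.89341446, -0.44894135, -0.01619471],
       [-0.30333295,  0.62945309, -0.71538656],
       [ 0.33136042, -0.6342243 , -0.69854119]]), 't': array([0.41722782, 0.27656253, 1.09320722])}
top {'vfov': 44.10745078522167, 'cx': 275.07508115299134, 'cy': 210.26917878570808, 'R': array([[ 0.06713439, -0.99773612, -0.00395031],
       [-0.97753326, -0.06498111, -0.20051481],
       [ 0.19980417,  0.017323  , -0.97968271]]), 't': array([-0.1122506 ,  0.49656072,  1.61886517])}
{'time_s': 0.1, 'joint_positions': array([-7.78378959e+01,  3.02732956e+01,  8.21515333e+01,  1.64021810e-04,
        6.76906975e+01, -1.02249099e+01]), 'qvel': array([ 0.02963003, -0.13580753, -0.17345144, -0.09009416,  0.04228242,
       -0.1296109 ]), 'tau': array([-6.97926152e-04, -4.40986061e+01, -1.77149552e+01,  6.33530156e-02,
        5.33609244e-02, -3.65283518e-05]), 'position': array([ 0.237935  , -0.57715394,  0.20375942]), 'tcp_rot': array([[ 3.80859393e-01, -9.24632870e-01, -4.22204517e-04],
       [-9.24630838e-01, -3.80859457e-01,  1.97161648e-03],
       [-1.98382199e-03, -3.60525341e-04, -9.99997967e-01]]), 'force': array([0.37358358, 0.57557783, 0.24281845]), 'moment': array([ 0.01771614, -0.02762516,  0.03896324]), 'opening': 1.006010652338631}
```

View pics/side0.png

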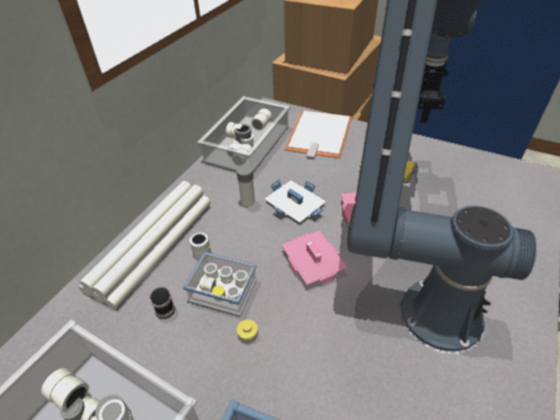

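View pics/top0.png

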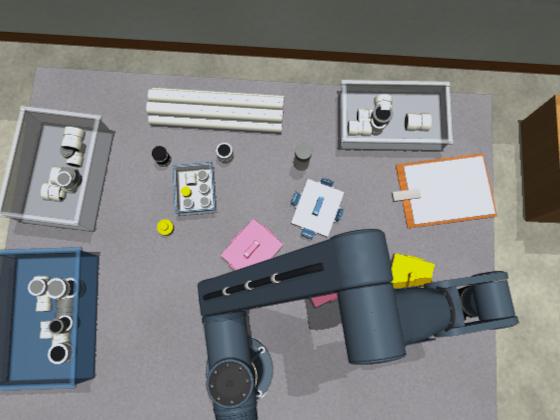

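The white lid with the blue bar is at about (318,207) in the top view and (295,200) in the side view. Look-alikes in the top view are pink at (252,250), pink (partly hidden) at (320,298) and yellow at (412,270). The box with the blue band is at (194,188) in the top view, with bystanders around both.

```bash
cat > h.py <<'E'
import numpy as np, cv2
from rig import *
def proj(n,X):
    i=camera_info(n); f=210/np.tan(np.radians(i['vfov']/2)); c=np.atleast_2d(X)@i['R'].T+i['t']
    return np.c_[c[:,0]/c[:,2]*f+i['cx'],c[:,1]/c[:,2]*f+i['cy']]
def cloud(n,d):
    i=camera_info(n); f=210/np.tan(np.radians(i['vfov']/2)); v,u=np.mgrid[:420,:560]
    c=np.stack([(u-i['cx'])/f*d,(v-i['cy'])/f*d,d],-1)
    return (c-i['t'])@i['R']   # world; check d>0
E
python3 - <<'E'
from h import *
for n in("top","side"):
    p,d=capture(n); X=cloud(n,d); np.savez(f"{n}0.npz",p=p,d=d)
    for l in("lid_grip","box","pipe_stub_mid","coupling_mid","test_plug_mid","rubber_sleeve_mid","clip1_tip"):
        r=spot_in(l,n); print(n,l,[(round(q['score'],2),np.round(q['centre'],3)) for q in r])
    for l in("box","lid_grip"):
        for k,q in enumerate(silhouettes(l,n)):
            m=q['region']&(d>0); P=X[m]
            print(n,l,q['score'],m.sum(),P.mean(0).round(3),np.percentile(P[:,2],[5,50,95]).round(3))
            np.save(f"m_{n}_{l}_{k}.npy",q['region'])
    cv2.imwrite(f"pics/crop_{n}.png",cv2.resize(p[130:260,150:360,::-1] if n=="top" else p[140:350,140:350,::-1],None,fx=3.5 if n=="top" else 2.8,fy=3.5 if n=="top" else 2.8,interpolation=cv2.INTER_CUBIC))
E
```

```text
top lid_grip [(0.97, array([ 0.335, -0.513,  0.031])), (0.81, array([ 0.38 , -0.011,  0.029])), (0.67, array([ 0.235, -0.251,  0.03 ])), (0.59, array([ 0.53 , -0.212,  0.017]))]
top box [(0.62, array([0.56 , 0.185, 0.044]))]
top pipe_stub_mid [(0.76, array([ 0.668, -0.154,  0.142]))]
top coupling_mid [(0.67, array([0.684, 0.097, 0.063]))]
top test_plug_mid [(0.6, array([ 0.616, -0.242,  0.032])), (0.55, array([0.423, 0.274, 0.033]))]
top rubber_sleeve_mid [(0.79, array([0.656, 0.307, 0.078]))]
top clip1_tip []
top box 0.98 2052 [0.559 0.19  0.041] [0.011 0.046 0.071]
top lid_grip 0.92 2282 [ 0.527 -0.217  0.02 ] [0.01  0.019 0.041]
top lid_grip 0.84 1136 [ 0.338 -0.522  0.035] [0.025 0.032 0.06 ]
top lid_grip 0.56 1797 [ 0.385 -0.012  0.033] [0.025 0.032 0.057]
top lid_grip 0.44 204 [ 0.231 -0.25   0.033] [0.022 0.031 0.037]
side lid_grip [(0.93, array([ 0.527, -0.207,  0.019])), (0.79, array([ 0.369, -0.005,  0.032])), (0.58, array([ 0.357, -0.259,  0.031])), (0.45, array([ 0.228, -0.518,  0.031]))]
side box [(0.61, array([0.561, 0.194, 0.047]))]
side pipe_stub_mid [(0.75, array([ 0.672, -0.137,  0.096]))]
side coupling_mid [(0.79, array([0.68 , 0.111, 0.065]))]
side test_plug_mid [(0.59, array([0.417, 0.284, 0.032]))]
side rubber_sleeve_mid [(0.92, array([0.648, 0.318, 0.063]))]
side clip1_tip [(0.63, array([ 0.614, -0.24 ,  0.029]))]
side box 0.88 3151 [0.557 0.194 0.045] [0.013 0.048 0.071]
side lid_grip 0.82 313 [ 0.356 -0.25   0.04 ] [0.003 0.033 0.037]
side lid_grip 0.69 1535 [ 0.528 -0.212  0.022] [0.016 0.019 0.045]
side lid_grip 0.55 2182 [ 0.369 -0.003  0.033] [0.02  0.033 0.058]
side lid_grip 0.48 115 [ 0.228 -0.522  0.028] [0.007 0.032 0.036]
```

View pics/crop_top.png

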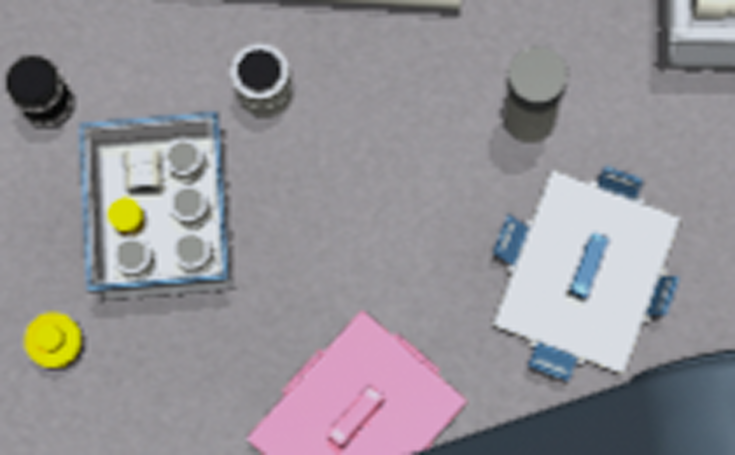

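View pics/crop_side.png

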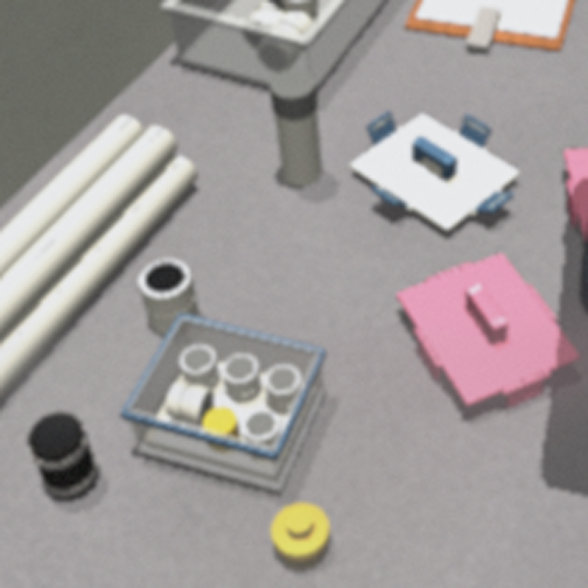

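```bash
cat > fit.py <<'E'
from h import *
def onplane(n,uv,z):
    i=camera_info(n); f=210/np.tan(np.radians(i['vfov']/2)); uv=np.atleast_2d(uv).astype(float)
    r=np.c_[(uv[:,0]-i['cx'])/f,(uv[:,1]-i['cy'])/f,np.ones(len(uv))]@i['R']
    C=-i['R'].T@i['t']; return C+r*((z-C[2])/r[:,2])[:,None]
def rect(n,mask,z):
    mask=mask.astype(np.uint8)
    k,l,st,_=cv2.connectedComponentsWithStats(mask); mask=(l==1+np.argmax(st[1:,4])).astype(np.uint8)
    c=max(cv2.findContours(mask,cv2.RETR_EXTERNAL,cv2.CHAIN_APPROX_NONE)[0],key=cv2.contourArea)[:,0]
    P=onplane(n,c,z)[:,:2]
    return cv2.minAreaRect((P*1000).astype(np.float32)),P
E
python3 - <<'E'
from fit import *
for n,k in(("top",0),("side",1)):
    q=np.load(f"{n}0.npz");p=q['p'].astype(int);X=cloud(n,q['d'])
    near=(np.hypot(X[...,0]-.527,X[...,1]+.212)<.13)
    sat=p.max(2)-p.min(2)
    white=near&(p.min(2)>175)&(sat<40)
    blue=near&(p[...,2]-p[...,0]>35)
    bar=blue&(np.hypot(X[...,0]-.527,X[...,1]+.212)<.05)
    # fill bar
    w=cv2.morphologyEx((white|bar).astype(np.uint8),cv2.MORPH_CLOSE,np.ones((3,3)))
    print(n,"plate",rect(n,w,.018)[0])
    b=X[bar&(X[...,2]>.04)]; print("bar top",b.mean(0),len(b), cv2.minAreaRect((b[:,:2]*1000).astype(np.float32)))
    cl=(blue&~bar).astype(np.uint8); k_,l,st,c=cv2.connectedComponentsWithStats(cl)
    for j in range(1,k_):
        if st[j,4]>8: Q=X[l==j]; print(" clip",c[j].round(0),st[j,4],Q.mean(0).round(3),Q[:,2].min().round(3),Q[:,2].max().round(3))
    box=np.load(f"m_{n}_box_0.npy")
    nb=(np.hypot(X[...,0]-.56,X[...,1]-.19)<.14)
    rim=nb&(p[...,2]-p[...,0]>20)
    r,P=rect(n,cv2.morphologyEx(rim.astype(np.uint8),cv2.MORPH_CLOSE,np.ones((3,3))),.07)
    print("rim",r,rim.sum()); z=X[rim][:,2]; print(np.percentile(z,[10,50,90]))
    vis=p.astype(np.uint8)[:,:,::-1].copy(); vis[rim]=(0,0,255); vis[w>0]=(0,255,0); vis[cl>0]=(255,0,255)
    cv2.imwrite(f"pics/seg_{n}.png",cv2.resize(vis[130:260,150:360] if n=="top" else vis[140:350,140:350],None,fx=2.8,fy=2.8))
E
```

```text
top plate ((528.9749145507812, -215.8125), (133.06857299804688, 165.74029541015625), 72.82627868652344)
bar top [ 0.52807516 -0.21616924  0.04768866] 91 ((529.7351684570312, -216.49542236328125), (16.514490127563477, 58.23785400390625), 73.40892028808594)
 clip [327. 182.] 51 [ 0.614 -0.242  0.029] 0.002 0.048
 clip [296. 198.] 71 [ 0.552 -0.144  0.025] -0.005 0.041
 clip [339. 214.] 47 [ 0.507 -0.286  0.03 ] 0.014 0.044
 clip [308. 233.] 85 [ 0.441 -0.189  0.025] -0.009 0.042
rim ((558.7059936523438, 188.7838134765625), (159.58840942382812, 130.6365509033203), 8.746397972106934) 335
[0.00107265 0.06806089 0.07265008]
side plate ((531.288818359375, -214.55564880371094), (135.2044219970703, 165.0557861328125), 73.64366912841797)
bar top [ 0.53002078 -0.21047453  0.04744212] 65 ((529.9774169921875, -211.523681640625), (14.841253280639648, 55.674320220947266), 69.1302490234375)
 clip [276. 187.] 21 [ 0.612 -0.237  0.026] 0.02 0.035
 clip [309. 188.] 27 [ 0.51  -0.282  0.023] 0.017 0.031
 clip [278. 210.] 13 [ 0.553 -0.133  0.031] -0.001 0.038
 clip [315. 212.] 25 [ 0.441 -0.181  0.027] 0.017 0.034
rim ((557.2750244140625, 192.4869384765625), (159.35726928710938, 131.4516143798828), 8.723400115966797) 343
[0.06370309 0.06914602 0.07189168]
```

```bash
python3 -c "
import cv2,numpy as np
a=cv2.imread('pics/seg_top.png');b=cv2.imread('pics/seg_side.png')
a=cv2.resize(a,(400,int(a.shape[0]*400/a.shape[1])));b=cv2.resize(b,(400,400))
o=np.zeros((400,800,3),np.uint8);o[:a.shape[0],:400]=a;o[:,400:]=b;cv2.imwrite('pics/seg.png',o)"
```

```text
(no output)
```

View pics/seg.png

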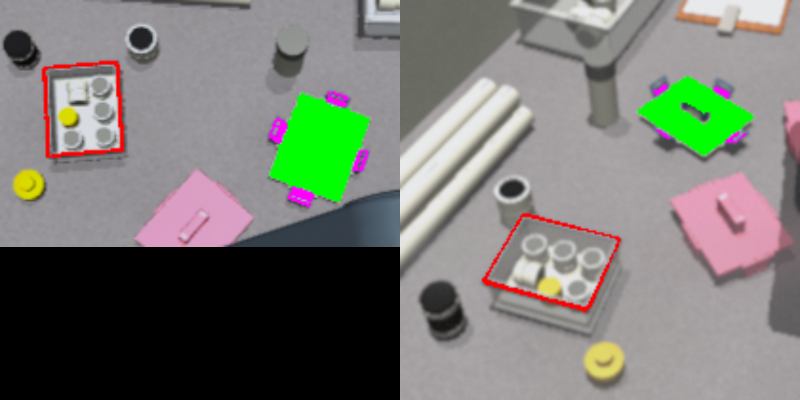

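Segmentation matches both views: lid centre ≈ (0.530, -0.215) with its long axis at -16.8°, box centre ≈ (0.558, 0.1905) with its long axis at 8.7°. I chose the white plate with the blue bar, as described.

```bash
cat > go.py <<'E'
import sys,numpy as np
from scipy.spatial.transform import Rotation as Ro
from rig import read_state
# go.py x y z yaw_of_jaw(deg): prints shift & turn in tool axes
def go(x,y,z,a):
    s=read_state(); R=s['tcp_rot']; a=np.radians(a)
    T=np.c_[[np.cos(a),np.sin(a),0],[np.sin(a),-np.cos(a),0],[0,0,-1]]
    sh=R.T@(np.array([x,y,z])-s['position']); rv=Ro.from_matrix(R.T@T).as_rotvec(degrees=True)
    print("shift",sh.round(4),"turn",rv.round(2),"t",round(s['time_s'],2),"pos",s['position'].round(4),"F",s['force'].round(1),"op",round(s['opening'],3))
if __name__=="__main__": go(*map(float,sys.argv[1:]))
E
python3 go.py .530 -.215 .12 -106.8
```

```text
shift [-0.2243 -0.4081  0.0847] turn [-0.    0.   39.19] t 1.1 pos [ 0.2381 -0.5778  0.2046] F [-0.1  0.4  0.1] op 1.004
```

```bash
python3 -m jog '-0.028 -0.051 0 0 0 5 1; -0.056 -0.102 0 0 0 10 1; -0.084 -0.153 0 0 0 15 1; -0.112 -0.204 0 0 0 20 1; -0.140 -0.255 0 0 0 25 1; -0.168 -0.306 0 0 0 30 1; -0.196 -0.357 0.02 0 0 35 1; -0.2243 -0.4081 0.045 0 0 39.2 1'; python3 go.py .530 -.215 .09 -106.8
python3 - <<'E'
from h import *
p,d=capture("top"); cv2.imwrite("pics/t1.png",p[:,:,::-1]);p,d=capture("side"); cv2.imwrite("pics/s1.png",p[:,:,::-1])
E
```

```text
time_s: 2.1
position: [0.5312, -0.2147, 0.1605]
tcp_rot: [[-0.292, -0.957, 0.002], [-0.957, 0.292, -0.002], [0.001, -0.003, -1.0]]
force: [-0.5, -0.2, 0.1]
opening: 1.001
shift [0.0006 0.0013 0.0705] turn [-0.16 -0.05 -0.15] t 2.1 pos [ 0.5312 -0.2147  0.1605] F [-0.5 -0.2  0.1] op 1.001
```

View pics/s1.png

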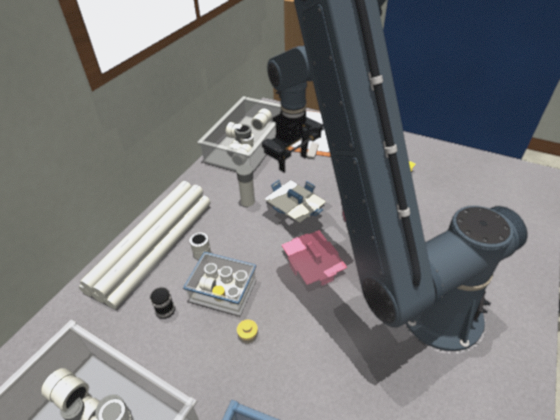

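The gripper hovers over the white lid with its bar between the jaws, and the pipe stub at (245,190) is clear. Descending.

```bash
python3 -m jog '0.0006 0.0013 0.03 0 0 0 1; 0.0006 0.0013 0.06 0 0 0 1; 0.0006 0.0013 0.085 0 0 0 1; 0.0006 0.0013 0.105 0 0 0 1; 0.0006 0.0013 0.115 0 0 0 1;0.0006 0.0013 0.119 0 0 0 1;0.0006 0.0013 0.119 0 0 0 1'; python3 go.py .530 -.215 .041 -106.8
```

```text
time_s: 3.08
position: [0.5282, -0.2164, 0.0415]
tcp_rot: [[-0.289, -0.957, 0.001], [-0.957, 0.289, -0.0], [0.0, -0.001, -1.0]]
force: [-0.5, 0.0, 0.2]
opening: 0.999
shift [-0.0018 -0.0013  0.0005] turn [-0.04 -0.02 -0.01] t 3.08 pos [ 0.5282 -0.2164  0.0415] F [-0.5  0.   0.2] op 0.999
```

```bash
python3 -m jog '0 0 0 0 0 0 0.6; 0 0 0 0 0 0 0.3; 0 0 0 0 0 0 0.1; 0 0 0 0 0 0 0.1; 0 0 0 0 0 0 0.1; 0 0 0 0 0 0 0.1'; python3 go.py .530 -.215 .041 -106.8
```

```text
time_s: 3.82
position: [0.528, -0.2159, 0.041]
tcp_rot: [[-0.289, -0.957, -0.0], [-0.957, 0.289, 0.0], [-0.0, 0.0, -1.0]]
force: [-0.4, 0.0, 0.1]
opening: 0.403
shift [-0.0015 -0.0017  0.    ] turn [ 0.    0.   -0.01] t 3.83 pos [ 0.528  -0.2159  0.041 ] F [-0.4  0.   0.1] op 0.403
```

```bash
python3 -m jog '0 0 0 0 0 0 0; 0 0 0 0 0 0 0; 0 0 0 0 0 0 0; 0 0 0 0 0 0 0; 0 0 0 0 0 0 0'; python3 go.py .530 -.215 .041 -106.8
```

```text
time_s: 4.45
position: [0.528, -0.216, 0.0411]
tcp_rot: [[-0.289, -0.957, 0.0], [-0.957, 0.289, -0.0], [0.0, -0.0, -1.0]]
force: [-0.5, 0.8, -0.3]
opening: 0.004
shift [-0.0015 -0.0016  0.0001] turn [-0.   -0.   -0.01] t 4.45 pos [ 0.528  -0.216   0.0411] F [-0.5  0.8 -0.3] op 0.004
```

Run:
```python
from h import *
ims=[]
for n in("top","side"):
    p,d=capture(n); np.savez(f"{n}2.npz",p=p,d=d); c=proj(n,[[.53,-.215,.03]])[0].astype(int); print(n,c, proj(n,[read_state()['position']]))
    ims.append(cv2.resize(p[max(c[1]-50,0):c[1]+50,c[0]-50:c[0]+50,::-1],(400,400),interpolation=cv2.INTER_CUBIC))
cv2.imwrite("pics/g2.png",np.hstack(ims))
```

```text
top [317 206] [[317.79250105 206.03654923]]
side [295 196] [[295.71890951 194.2475499 ]]
```

View pics/g2.png

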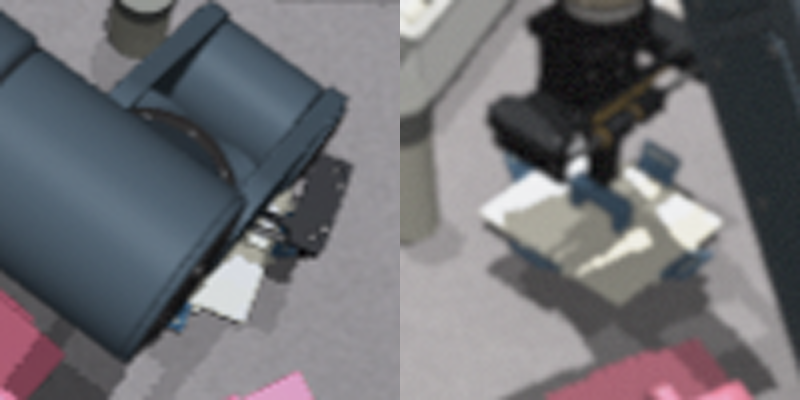

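Run:
```python
from fit import *
i=camera_info("side"); print("cam",-i['R'].T@i['t'])
for tag in("0","2"):
    q=np.load(f"side{tag}.npz");p=q['p'].astype(int);X=cloud("side",q['d'])
    r=np.hypot(X[...,0]-.53,X[...,1]+.213)
    blue=(p[...,2]-p[...,0]>35)&(r<.05); B=X[blue]
    print(tag,len(B),B.mean(0).round(4),B.min(0).round(3),B.max(0).round(3))
    v,u=np.nonzero(blue); print(u.mean(),v.mean(),u.min(),u.max(),v.min(),v.max())
    if tag=="2":
        dk=(p.max(2)<70)&(r<.06)&(X[...,2]<.07); B=X[dk]; print(len(B),B.mean(0),B.min(0),B.max(0)); 
        v,u=np.nonzero(dk); print(np.percentile(u,[0,50,100]),np.percentile(v,[0,50,100]))
    w=(p.min(2)>90)&(p.max(2)-p.min(2)<40)&(abs(X[...,2]-.018)<.008)&(r<.12); B=X[w]; print("plate",len(B),B.mean(0).round(4),cv2.minAreaRect((B[:,:2]*1000).astype(np.float32)))
```

```text
cam [0.09440229 0.70656628 0.96825627]
0 66 [ 0.5298 -0.2104  0.0473] [ 0.503 -0.224  0.039] [ 0.557 -0.2    0.052]
294.530303030303 193.72727272727272 288 301 189 199
plate 1214 [ 0.5265 -0.2093  0.0188] ((522.4613037109375, -211.84671020507812), (141.88504028320312, 191.41110229492188), 70.20672607421875)
2 6 [ 0.5479 -0.2148  0.048 ] [ 0.545 -0.216  0.045] [ 0.552 -0.212  0.052]
290.1666666666667 191.16666666666666 289 291 190 192
17 [ 0.52943547 -0.21055469  0.06190623] [ 0.51804627 -0.22268531  0.04672709] [ 0.54492759 -0.202414    0.06932692]
[292. 294. 298.] [189. 190. 192.]
plate 1052 [ 0.5211 -0.2014  0.0188] ((525.3456420898438, -212.84823608398438), (146.07614135742188, 176.8672637939453), 67.95203399658203)
```

Run:
```python
from h import *
a=[]
for t in("0","2"):
    p=np.load(f"side{t}.npz")['p']; a.append(cv2.resize(p[165:225,255:340,::-1],None,fx=4.7,fy=4.7*1.3,interpolation=cv2.INTER_CUBIC))
cv2.imwrite("pics/g3.png",np.hstack(a)); print(a[0].shape)
q=np.load("side2.npz");X=cloud("side",q['d'])
for v in range(184,204,2): print(v,[tuple((X[v,u]*1000).astype(int)) for u in range(290,304,3)])
```

```text
(367, 400, 3)
184 [(np.int64(515), np.int64(-149), np.int64(142)), (np.int64(532), np.int64(-205), np.int64(92)), (np.int64(521), np.int64(-203), np.int64(98)), (np.int64(517), np.int64(-217), np.int64(88)), (np.int64(550), np.int64(-314), np.int64(0))]
186 [(np.int64(573), np.int64(-266), np.int64(20)), (np.int64(534), np.int64(-208), np.int64(80)), (np.int64(521), np.int64(-203), np.int64(90)), (np.int64(516), np.int64(-216), np.int64(80)), (np.int64(546), np.int64(-306), np.int64(-1))]
188 [(np.int64(554), np.int64(-227), np.int64(48)), (np.int64(534), np.int64(-208), np.int64(71)), (np.int64(521), np.int64(-203), np.int64(80)), (np.int64(517), np.int64(-218), np.int64(70)), (np.int64(531), np.int64(-273), np.int64(21))]
190 [(np.int64(549), np.int64(-216), np.int64(51)), (np.int64(535), np.int64(-210), np.int64(61)), (np.int64(520), np.int64(-202), np.int64(73)), (np.int64(516), np.int64(-216), np.int64(63)), (np.int64(528), np.int64(-266), np.int64(19))]
192 [(np.int64(547), np.int64(-212), np.int64(46)), (np.int64(536), np.int64(-212), np.int64(50)), (np.int64(521), np.int64(-2
[... 613 characters left out ...]
, np.int64(-217), np.int64(13)), (np.int64(537), np.int64(-214), np.int64(21)), (np.int64(521), np.int64(-205), np.int64(35)), (np.int64(507), np.int64(-197), np.int64(47)), (np.int64(501), np.int64(-209), np.int64(40))]
200 [(np.int64(542), np.int64(-203), np.int64(19)), (np.int64(535), np.int64(-210), np.int64(16)), (np.int64(525), np.int64(-212), np.int64(19)), (np.int64(509), np.int64(-201), np.int64(34)), (np.int64(501), np.int64(-208), np.int64(31))]
202 [(np.int64(540), np.int64(-197), np.int64(15)), (np.int64(528), np.int64(-196), np.int64(22)), (np.int64(520), np.int64(-203), np.int64(19)), (np.int64(506), np.int64(-195), np.int64(31)), (np.int64(501), np.int64(-209), np.int64(22))]
```

View pics/g3.png

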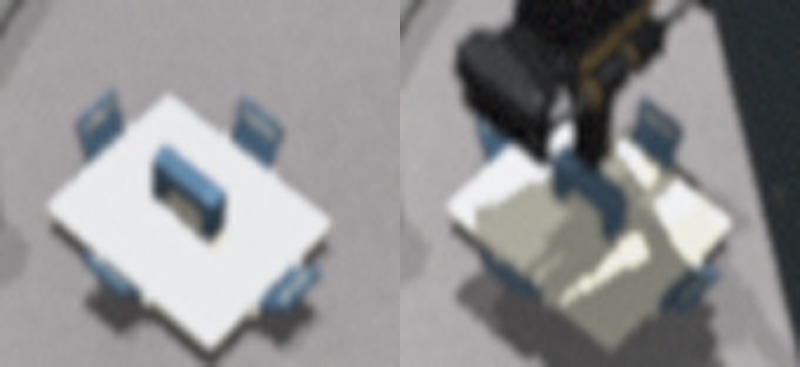

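Run:
```python
from h import *
q=np.load("side2.npz");X=cloud("side",q['d']);p=q['p']
dk=(p.max(2)<75)&(np.hypot(X[...,0]-.528,X[...,1]+.216)<.2)&(X[...,2]>.01)
T=np.array([[-.289,-.957],[-.957,.289]])
for u in range(266,312,3):
    v=np.nonzero(dk[:215,u])[0]
    if len(v):
        v=v[-1]; x=X[v-1,u]; print(u,v,x.round(3),"tool xy",((x[:2]-[.528,-.216])@T.T).round(3))
s=read_state(); print(s['opening'],s['joint_positions'].round(2))
```

```text
269 181 [ 0.584 -0.142  0.139] tool xy [-0.088 -0.032]
272 183 [ 0.574 -0.142  0.135] tool xy [-0.084 -0.023]
275 186 [ 0.559 -0.133  0.135] tool xy [-0.089 -0.006]
278 187 [ 0.549 -0.133  0.135] tool xy [-0.086  0.004]
281 188 [ 0.535 -0.126  0.142] tool xy [-0.088  0.02 ]
284 190 [ 0.525 -0.127  0.137] tool xy [-0.085  0.028]
287 185 [ 0.517 -0.131  0.156] tool xy [-0.078  0.035]
290 195 [ 0.547 -0.212  0.038] tool xy [-0.009 -0.017]
293 191 [ 0.535 -0.21   0.062] tool xy [-0.007 -0.005]
296 193 [ 0.521 -0.204  0.063] tool xy [-0.009  0.01 ]
299 184 [ 0.517 -0.217  0.094] tool xy [0.004 0.01 ]
302 178 [ 0.497 -0.196  0.142] tool xy [-0.011  0.035]
305 175 [ 0.495 -0.213  0.142] tool xy [0.007 0.032]
308 173 [ 0.489 -0.223  0.145] tool xy [0.017 0.035]
311 162 [ 0.491 -0.248  0.169] tool xy [0.042 0.026]
0.0033889641299407504 [-33.47  39.51  97.22   0.    43.27  73.34]
```

Run:
```python
from h import *
for n in("side","top"):
    q=np.load(n+"0.npz");X=cloud(n,q['d']);p=q['p']
    P=np.array([.238,-.5778,.2046]);R=np.array([[.381,-.925,0],[-.925,-.381,0],[0,0,-1.]]).T
    L=(X-P)@R.T.T if False else (X-P)@np.c_[[.381,-.925,0],[-.925,-.381,0],[0,0,-1.]]
    m=(q['d']>0)&(np.abs(L[...,0])<.12)&(np.abs(L[...,1])<.08)&(L[...,2]<.1)&(p.max(2)<90)
    if m.sum()==0: print(n,"none");continue
    l=L[m]; print(n,len(l),"tool z pct",np.percentile(l[:,2],[50,90,95,99,100]).round(3))
    for lo in np.arange(-.14,.06,.01):
        k=l[(l[:,2]>lo)&(l[:,2]<=lo+.01)]
        if len(k): print(round(lo,2),len(k),k[:,0].min().round(3),k[:,0].max().round(3),k[:,1].min().round(3),k[:,1].max().round(3))
    print(proj(n,P))
```

```text
side 1697 tool z pct [-0.176 -0.096 -0.062 -0.027 -0.019]
-0.14 207 -0.098 -0.015 -0.038 0.034
-0.13 107 -0.098 -0.023 -0.038 0.036
-0.12 61 -0.096 -0.061 -0.039 0.035
-0.11 70 -0.091 -0.075 -0.039 0.036
-0.1 72 -0.089 -0.072 -0.038 0.036
-0.09 7 -0.085 -0.08 -0.005 0.03
-0.08 10 -0.062 0.051 -0.012 0.001
-0.07 24 -0.061 0.051 -0.012 0.01
-0.06 18 -0.061 -0.05 -0.012 0.01
-0.05 18 -0.059 -0.047 -0.013 0.009
-0.04 21 -0.056 -0.045 -0.012 0.01
-0.03 19 -0.057 0.05 -0.012 0.01
-0.02 3 -0.049 -0.047 -0.011 0.008
[[419.98680676 118.16080017]]
top 1169 tool z pct [-0.33  -0.218 -0.195 -0.114 -0.1  ]
-0.14 3 0.07 0.083 -0.027 -0.025
-0.13 4 0.069 0.09 -0.028 -0.023
-0.12 4 0.051 0.06 -0.032 -0.028
-0.11 8 0.028 0.071 -0.032 -0.028
-0.1 1 0.036 0.036 -0.032 -0.032
[[445.76000901 302.98966826]]
```

The robot's own pose disagrees with what I see. The fingers shut above the bar without touching it. In the side camera, both at the start and now, the fingertips and body sit about 39–40 mm higher than the reported TCP implies, while lid and box heights agree with the sizes given. I'll treat true TCP z as reported z + 0.039, reopen and go lower.

```bash
python3 -m jog '-0.001 -0.0015 0 0 0 0 0.7;-0.001 -0.0015 0 0 0 0 0.7;-0.001 -0.0015 0 0 0 0 0.7;-0.001 -0.0015 0 0 0 0 0.7;-0.001 -0.0015 0 0 0 0 0.7;-0.001 -0.0015 0 0 0 0 0.7;-0.001 -0.0015 0 0 0 0 0.7;-0.001 -0.0015 0 0 0 0 0.7'
python3 - <<'E'
from h import *
p,d=capture("side"); np.savez("side4.npz",p=p,d=d); s=read_state(); print(s['opening'],s['position'])
X=cloud("side",d);L=(X-s['position'])@s['tcp_rot']
m=(d>0)&(np.abs(L[...,0])<.07)&(np.abs(L[...,1])<.03)&(p.max(2)<90)&(L[...,2]>-.08)
for sgn in(-1,1):
    l=L[m&(sgn*L[...,0]>0.01)]; print(sgn,len(l),l.min(0).round(3),l.max(0).round(3),np.sort(l[:,2])[-6:].round(3))
cv2.imwrite("pics/g4.png",cv2.resize(p[150:230,250:350,::-1],None,fx=6,fy=6,interpolation=cv2.INTER_CUBIC))
E
```

```text
time_s: 5.55
position: [0.5297, -0.2154, 0.0411]
tcp_rot: [[-0.289, -0.957, -0.0], [-0.957, 0.289, -0.0], [0.0, 0.0, -1.0]]
force: [-0.3, -0.6, -0.3]
opening: 0.691
0.691984212355827 [ 0.52970465 -0.21543762  0.04107145]
-1 69 [-0.07  -0.016 -0.069] [-0.011  0.028  0.045] [0.042 0.042 0.042 0.042 0.043 0.045]
1 88 [ 0.027 -0.017 -0.08 ] [0.07  0.016 0.024] [0.019 0.02  0.022 0.022 0.023 0.024]
```

View pics/g4.png

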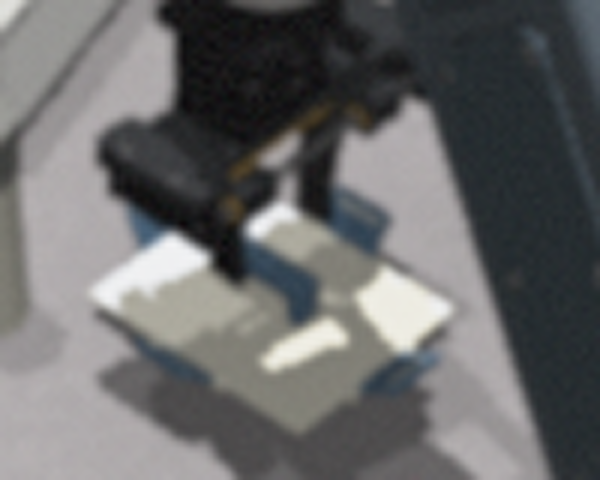

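The jaws now straddle the bar, with the near tip at (235,275) in the crop and still above the plate. Lowering.

```bash
python3 -m jog '0 0 0.01 0 0 0 0.7; 0 0 0.02 0 0 0 0.7; 0 0 0.027 0 0 0 0.7; 0 0 0.032 0 0 0 0.7;0 0 0.034 0 0 0 0.7;0 0 0.034 0 0 0 0.7'
```

```text
time_s: 6.35
position: [0.5297, -0.2154, 0.007]
tcp_rot: [[-0.289, -0.957, -0.0], [-0.957, 0.289, 0.0], [-0.0, 0.0, -1.0]]
force: [0.2, -0.5, -0.3]
opening: 0.7
```

```bash
python3 -m jog '0 0 0 0 0 0 0.3; 0 0 0 0 0 0 0; 0 0 0 0 0 0 0; 0 0 0 0 0 0 0; 0 0 0 0 0 0 0; 0 0 0 0 0 0 0; 0 0 0 0 0 0 0'
python3 - <<'E'
from h import *
p,d=capture("side"); s=read_state(); print(s['opening'],s['position'],s['force'])
cv2.imwrite("pics/g5.png",cv2.resize(p[150:230,250:350,::-1],None,fx=6,fy=6,interpolation=cv2.INTER_CUBIC))
E
```

```text
time_s: 7.22
position: [0.5297, -0.2155, 0.0071]
tcp_rot: [[-0.289, -0.957, 0.0], [-0.957, 0.289, -0.0], [0.0, -0.0, -1.0]]
force: [-1.1, -0.2, -0.8]
opening: 0.203
0.20432676966485716 [ 0.52970044 -0.2154668   0.00708227] [-0.78370584  0.12372472  0.15646305]
```

View pics/g5.png

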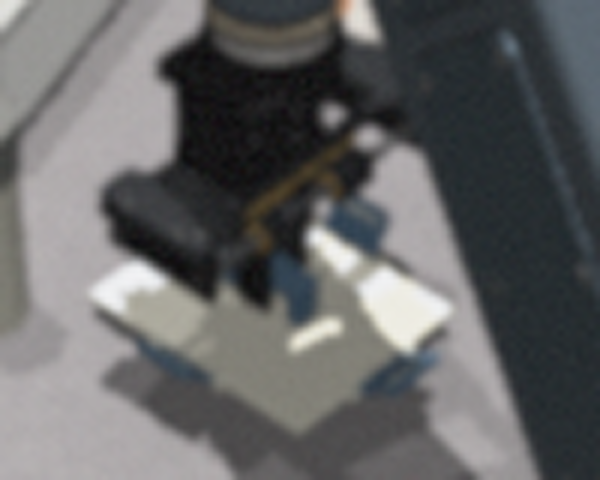

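Gripped at 17.8 mm, which matches the 18 mm bar. Lifting straight up above the 140 mm stub.

```bash
python3 -m jog '0 0 -0.015 0 0 0 0; 0 0 -0.04 0 0 0 0; 0 0 -0.07 0 0 0 0; 0 0 -0.10 0 0 0 0; 0 0 -0.13 0 0 0 0; 0 0 -0.155 0 0 0 0; 0 0 -0.17 0 0 0 0; 0 0 -0.17 0 0 0 0'; python3 go.py .558 .1905 .177 -81.3
```

```text
time_s: 8.28
position: [0.5301, -0.2156, 0.1781]
tcp_rot: [[-0.289, -0.957, 0.002], [-0.957, 0.289, -0.001], [0.001, -0.002, -1.0]]
force: [0.3, -0.3, -3.9]
opening: 0.204
shift [-0.3968  0.0906  0.0007] turn [ -0.1   -0.06 -25.5 ] t 8.28 pos [ 0.5301 -0.2156  0.1781] F [ 0.3 -0.3 -3.9] op 0.204
```

```bash
python3 -m jog '-0.03 0.007 0 0 0 -2 0; -0.085 0.019 0 0 0 -5.5 0; -0.145 0.033 0 0 0 -9 0; -0.205 0.047 0 0 0 -13 0; -0.265 0.06 0 0 0 -17 0; -0.325 0.074 0 0 0 -21 0; -0.37 0.085 0 0 0 -24 0; -0.3968 0.0906 0 0 0 -25.5 0'; python3 go.py .558 .1905 .177 -81.3
```

```text
time_s: 9.28
position: [0.5561, 0.1931, 0.1753]
tcp_rot: [[0.155, -0.988, -0.004], [-0.988, -0.155, -0.0], [-0.0, 0.004, -1.0]]
force: [0.2, -0.7, -3.9]
opening: 0.204
shift [ 0.0029 -0.0015 -0.0017] turn [0.21 0.02 0.2 ] t 9.28 pos [0.5561 0.1931 0.1753] F [ 0.2 -0.7 -3.9] op 0.204
```

```bash
python3 -m jog '0 0 0.03 0 0 0 0; 0 0 0.05 0 0 0 0; 0 0 0.06 0 0 0 0; 0 0 0.06 0 0 0 0';python3 go.py .558 .1905 .127 -81.3
python3 - <<'E'
from h import *
a=[]
for n in("top","side"):
    p,d=capture(n); np.savez(f"{n}6.npz",p=p,d=d); c=proj(n,[[.558,.1905,.1]])[0].astype(int)
    a.append(cv2.resize(p[c[1]-55:c[1]+55,c[0]-55:c[0]+55,::-1],(400,400),interpolation=cv2.INTER_CUBIC))
cv2.imwrite("pics/g6.png",np.hstack(a))
E
```

```text
time_s: 9.78
position: [0.5568, 0.1903, 0.1157]
tcp_rot: [[0.151, -0.989, -0.003], [-0.989, -0.151, -0.0], [-0.0, 0.003, -1.0]]
force: [-0.6, -0.3, -3.4]
opening: 0.199
shift [ 0.     -0.0012 -0.0113] turn [ 0.18  0.   -0.02] t 9.78 pos [0.5568 0.1903 0.1157] F [-0.6 -0.3 -3.4] op 0.199
```

View pics/g6.png

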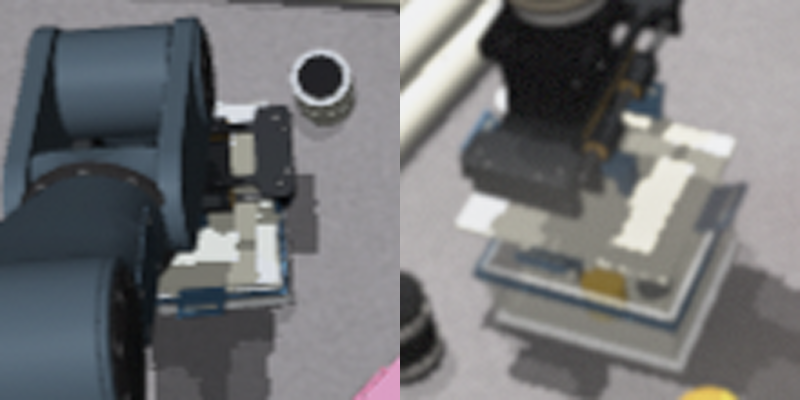

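```bash
cat > ov.py <<'E'
from fit import *
def corners(x,y,a,L,W,z):
    a=np.radians(a);u=np.array([np.cos(a),np.sin(a)]);v=np.array([-u[1],u[0]])
    return np.array([np.r_[np.array([x,y])+i*L/2*u+j*W/2*v,z] for i,j in((1,1),(1,-1),(-1,-1),(-1,1))])
def draw(n,p,polys,c,w,out=400):
    s=out/(2*w); im=cv2.resize(p[c[1]-w:c[1]+w,c[0]-w:c[0]+w,::-1],(out,out),interpolation=cv2.INTER_CUBIC)
    for P,col in polys:
        q=(proj(n,P)-(np.array(c)-w)+.5)*s-.5
        cv2.polylines(im,[np.round(q*8).astype(np.int32)],True,col,1,cv2.LINE_AA,3)
    return im
E
python3 - <<'E'
from ov import *
a=[]
for n,b in(("top",(.5587,.1888)),("side",(.5573,.1925))):
    p=np.load(f"{n}6.npz")['p']; c=proj(n,[[.558,.1905,.1]])[0].astype(int)
    a.append(draw(n,p,[(corners(.5568,.1903,8.7,.160,.130,.127),(0,255,0)),(corners(*b,8.73,.158,.128,.07),(0,0,255))],c,50))
cv2.imwrite("pics/g7.png",np.hstack(a))
E
```

```text
(no output)
```

View pics/g7.png

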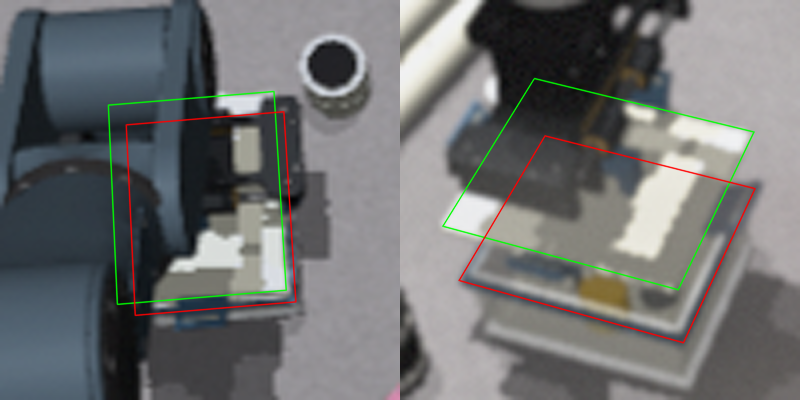

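```bash
cat > edge.py <<'E'
from ov import *
def edges(n,p,d,x,y,a,z,tol=.012,L=.16,W=.13):
    X=cloud(n,d); m=(d>0)&(abs(X[...,2]-z)<tol)&(p.min(2)>85)
    v,u=np.nonzero(m); P=onplane(n,np.c_[u,v],z)[:,:2]-[x,y]
    a=np.radians(a); l=P@np.c_[[np.cos(a),np.sin(a)],[-np.sin(a),np.cos(a)]]
    k=(abs(l[:,0])<L/2+.02)&(abs(l[:,1])<W/2+.02); l=l[k]
    out={}
    for ax,s in((0,1),(0,-1),(1,1),(1,-1)):
        o=1-ax; H=(L,W)[ax]/2; q=[]
        for c in np.arange(-(L,W)[o]/2+.006,(L,W)[o]/2-.006,.004):
            b=l[abs(l[:,o]-c)<.002]
            if len(b): 
                e=(s*b[:,ax]).max()
                if abs(e-H)<.012: q.append((c,e-H))
        q=np.array(q)
        if len(q)>5:
            s1=np.polyfit(q[:,0],q[:,1],1); out["xy"[ax]+"+-"[s<0]]=(len(q),round(1000*float(np.median(q[:,1])),1),round(float(np.degrees(s1[0])),1))
    return out
E
python3 - <<'E'
from edge import *
for n in("top","side"):
    q=np.load(f"{n}0.npz"); print(n,"bench lid",edges(n,q['p'],q['d'],.5297,-.2154,-16.8,.018,.008))
    q=np.load(f"{n}6.npz"); print(n,"hover",edges(n,q['p'],q['d'],.5568,.1903,8.7,.127))
    q=np.load(f"{n}0.npz"); 
    p=q['p'].astype(int);X=cloud(n,q['d']); print(n,"box?")
E
```

```text
top bench lid {'x+': (30, -0.5, 0.2), 'x-': (24, -0.9, -0.1), 'y+': (34, -2.8, -0.3), 'y-': (37, 0.7, 0.1)}
top hover {'x+': (11, -2.4, -1.6), 'x-': (23, -1.3, 0.0), 'y-': (17, 0.3, -0.5)}
top box?
side bench lid {'x+': (30, 0.1, 0.2), 'x-': (29, 0.7, -0.2), 'y+': (37, 0.6, -0.7), 'y-': (37, -1.2, 0.3)}
side hover {'x+': (6, 0.7, -0.8), 'x-': (24, -0.9, -0.1), 'y+': (37, 1.4, -0.3), 'y-': (21, -0.7, 2.1)}
side box?
```

Both cameras put the held lid within about 1 mm of the TCP. With the same per-camera bias removed, the box centre is ≈ (0.558, 0.191). Lowering in stages and watching the force.

```bash
python3 -m jog '-0.0006 -0.001 0.01 0 0 0 0; -0.0006 -0.001 0.025 0 0 0 0; -0.0006 -0.001 0.035 0 0 0 0; -0.0006 -0.001 0.04 0 0 0 0; -0.0006 -0.001 0.042 0 0 0 0;-0.0006 -0.001 0.043 0 0 0 0'; python3 go.py .558 .191 .065 -81.3
```

```text
time_s: 10.62
position: [0.5589, 0.1914, 0.0741]
tcp_rot: [[0.151, -0.989, 0.0], [-0.989, -0.151, 0.0], [0.0, -0.0, -1.0]]
force: [-0.1, 0.7, -4.1]
opening: 0.201
shift [0.0003 0.0009 0.0091] turn [-0.03 -0.   -0.  ] t 10.62 pos [0.5589 0.1914 0.0741] F [-0.1  0.7 -4.1] op 0.201
```

```bash
python3 -m jog '0.0003 0.0008 0.002 0 0 0 0; 0.0003 0.0008 0.004 0 0 0 0; 0.0003 0.0008 0.006 0 0 0 0; 0.0003 0.0008 0.007 0 0 0 0; 0.0003 0.0008 0.008 0 0 0 0'; python3 go.py .558 .191 .065 -81.3
```

```text
time_s: 11.25
position: [0.5579, 0.191, 0.066]
tcp_rot: [[0.151, -0.989, 0.0], [-0.989, -0.151, 0.0], [0.0, -0.0, -1.0]]
force: [0.3, 0.1, -5.1]
opening: 0.204
shift [-0.     -0.0001  0.001 ] turn [-0.01 -0.   -0.01] t 11.25 pos [0.5579 0.191  0.066 ] F [ 0.3  0.1 -5.1] op 0.204
```

```bash
python3 -m jog '0 0 0.001 0 0 0 0; 0 0 0.001 0 0 0 0;0 0 0.002 0 0 0 0; 0 0 0.002 0 0 0 0'; python3 -m jog '0 0 0.001 0 0 0 0; 0 0 0.001 0 0 0 0'
```

```text
time_s: 11.75
position: [0.558, 0.191, 0.0651]
tcp_rot: [[0.151, -0.988, 0.001], [-0.988, -0.151, -0.0], [0.0, -0.001, -1.0]]
force: [-1.8, -1.2, 5.0]
opening: 0.202
time_s: 12.0
position: [0.558, 0.191, 0.065]
tcp_rot: [[0.151, -0.988, 0.001], [-0.988, -0.151, -0.0], [0.0, -0.001, -1.0]]
force: [-4.0, -0.6, 11.6]
opening: 0.206
```

Contact at reported z 0.065, exactly the predicted seated height, pressing with 12 N. Releasing and rising.

```bash
python3 -m jog '0 0 0 0 0 0 0.6; 0 0 -0.001 0 0 0 0.6; 0 0 -0.002 0 0 0 0.6; 0 0 -0.003 0 0 0 0.6;0 0 -0.003 0 0 0 0.6;0 0 -0.003 0 0 0 0.6'; python3 -m jog '0 0 -0.02 0 0 0 0.6; 0 0 -0.05 0 0 0 0.3; 0 0 -0.1 0 0 0 0; 0 0.05 -0.15 0 0 0 0; 0 0.10 -0.18 0 0 0 0;0 0.15 -0.18 0 0 0 0; 0 0.15 -0.18 0 0 0 0'
python3 - <<'E'
from ov import *
a=[]
for n in("top","side"):
    p,d=capture(n); np.savez(f"{n}8.npz",p=p,d=d); c=proj(n,[[.558,.191,.08]])[0].astype(int)
    a.append(draw(n,p,[],c,40))
cv2.imwrite("pics/g8.png",np.hstack(a))
E
```

```text
time_s: 12.75
position: [0.5579, 0.191, 0.066]
tcp_rot: [[0.151, -0.989, -0.0], [-0.989, -0.151, 0.0], [-0.0, 0.0, -1.0]]
force: [-0.1, -0.5, 0.5]
opening: 0.596
time_s: 13.62
position: [0.4043, 0.1679, 0.2461]
tcp_rot: [[0.152, -0.988, -0.004], [-0.988, -0.152, -0.0], [-0.0, 0.004, -1.0]]
force: [0.8, 1.3, -0.0]
opening: 0.035
```

View pics/g8.png

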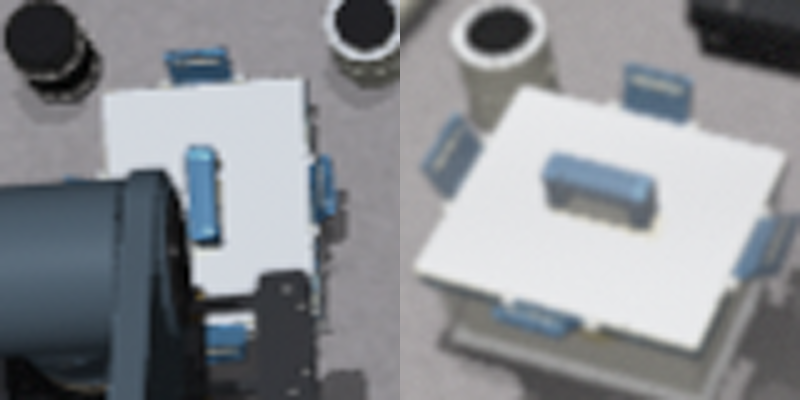

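The lid lies on the rim, parallel to it, with all four clips sticking up and out. Measuring the clips and flatness.

```bash
cat > clips.py <<'E'
from edge import *
def report(n,p,d,x=.558,y=.191,a=8.7):
    X=cloud(n,d); r=np.radians(a); pi=p.astype(int)
    M=np.c_[[np.cos(r),np.sin(r),0],[-np.sin(r),np.cos(r),0],[0,0,1]]
    l=(X-[x,y,0])@M
    blue=(pi[...,2]-pi[...,0]>25)&(d>0)
    for nm,ax,s,h in(("+x",0,1,.082),("+y",1,1,.067),("-x",0,-1,.082),("-y",1,-1,.067)):
        m=blue&(abs(l[...,1-ax])<.03)&(s*l[...,ax]>h-.02)&(s*l[...,ax]<h+.04)&(l[...,2]>.03)&(l[...,2]<.12)
        q=l[m]
        if len(q)<4: print(n,nm,"few",len(q));continue
        o=s*q[:,ax]-h; z=q[:,2]-.073
        ang=np.arctan2(o,-z)%(2*np.pi); far=np.hypot(o,z)>.012
        print(n,nm,len(q),"out",np.percentile(o,[5,50,95]).round(3),"z",np.percentile(z,[5,50,95]).round(3),"ang",np.median(ang[far]).round(2) if far.any() else None)
    w=(pi.min(2)>150)&(abs(l[...,0])<.07)&(abs(l[...,1])<.055)&(abs(l[...,2]-.076)<.02)
    P=l[w]; A=np.c_[P[:,:2],np.ones(len(P))]; c=np.linalg.lstsq(A,P[:,2],rcond=None)[0]
    print(n,"plate z",c[2].round(4),"slope deg",np.degrees(c[:2]).round(2),len(P))
E
python3 - <<'E'
from clips import *
for n in("top","side"):
    q=np.load(f"{n}8.npz"); report(n,q['p'],q['d']); print(edges(n,q['p'],q['d'],.558,.191,8.7,.076,.008))
E
python3 go.py .558 .191 .2 -81.3
```

```text
top +x 67 out [-0.002  0.005  0.012] z [0.005 0.014 0.029] ang 2.78
top +y few 0
top -x 48 out [-0.001  0.009  0.023] z [0.    0.008 0.019] ang 2.24
top -y 57 out [-0.     0.008  0.016] z [0.002 0.016 0.029] ang 2.68
top plate z 0.0765 slope deg [-0.25  0.06] 835
{'x+': (30, -1.2, 0.4), 'x-': (6, -1.3, -23.8), 'y+': (13, -2.9, -4.3), 'y-': (36, 1.0, 0.2)}
side +x 34 out [0.001 0.009 0.012] z [0.007 0.022 0.029] ang 2.78
side +y 61 out [0.005 0.019 0.021] z [0.009 0.018 0.023] ang 2.43
side -x 49 out [-0.001  0.005  0.011] z [0.003 0.007 0.011] ang 2.38
side -y 89 out [-0.002  0.004  0.011] z [0.003 0.012 0.027] ang 2.79
side plate z 0.0768 slope deg [-0.02  0.06] 1481
{'x+': (30, -0.0, 0.4), 'x-': (28, 1.9, 0.6), 'y+': (37, 1.7, 0.1), 'y-': (36, -1.0, 0.7)}
shift [ 0.     -0.1497  0.0469] turn [-0.12 -0.   -0.  ] t 13.72 pos [0.4099 0.1684 0.2466] F [ 0.8 -0.5 -0.4] op 0.014
```

Lid seated flat: plate top 0.0765, slope under 0.3°. The clips are at roughly 2.2–2.8 rad.

For each clip, with the shut fingers:
1. Come down inside it.
2. Sweep out past the hinge.
3. Go straight down beside the box.
4. Nudge in until the force rises.

Starting with −x.

```bash
cat > loc.py <<'E'
import sys,numpy as np
from rig import read_state
s=read_state(); a=np.radians(8.7); p=s['position']-[.558,.191,0]
lx=p[0]*np.cos(a)+p[1]*np.sin(a); ly=-p[0]*np.sin(a)+p[1]*np.cos(a)
F=s['force']; fl=[F[0]*np.cos(a)+F[1]*np.sin(a),-F[0]*np.sin(a)+F[1]*np.cos(a),F[2]]
print("t",round(s['time_s'],2),"local x,y,tip z",np.round([lx,ly,p[2]+.020],4),"F local",np.round(fl,1))
if len(sys.argv)>1:
    t=list(map(float,sys.argv[1:])); print("shift",np.round([-(t[1]-ly),-(t[0]-lx),-(t[2]-p[2]-.020)],4))
E
python3 loc.py -.055 0 .087
```

```text
t 13.72 local x,y,tip z [-0.1498  0.      0.2666] F local [ 0.7 -0.6 -0.4]
shift [ 0.     -0.0948  0.1796]
```

```bash
python3 -m jog '0 -0.05 0.02 0 0 0 0; 0 -0.0948 0.05 0 0 0 0; 0 -0.0948 0.10 0 0 0 0; 0 -0.0948 0.145 0 0 0 0; 0 -0.0948 0.17 0 0 0 0;0 -0.0948 0.1796 0 0 0 0;0 -0.0948 0.1796 0 0 0 0'; python3 loc.py -.098 0 .087
```

```text
time_s: 14.6
position: [0.5042, 0.1826, 0.0658]
tcp_rot: [[0.151, -0.989, -0.0], [-0.989, -0.151, -0.0], [-0.0, 0.0, -1.0]]
force: [0.7, -0.5, -0.5]
opening: 0.005
t 14.6 local x,y,tip z [-0.0545 -0.0001  0.0858] F local [ 0.7 -0.6 -0.5]
shift [-0.0001  0.0435 -0.0012]
```

```bash
python3 -m jog '0 0.01 0 0 0 0 0; 0 0.02 0 0 0 0 0; 0 0.03 0 0 0 0 0; 0 0.038 0 0 0 0 0; 0 0.0435 0 0 0 0 0; 0 0.0435 0 0 0 0 0'; python3 loc.py -.098 0 .047
python3 - <<'E'
from ov import *
p,d=capture("side"); c=proj("side",[[.47,.18,.08]])[0].astype(int)
cv2.imwrite("pics/g9.png",draw("side",p,[],c,45))
E
```

```text
time_s: 15.35
position: [0.4594, 0.1759, 0.0665]
tcp_rot: [[0.151, -0.989, -0.001], [-0.989, -0.151, -0.0], [-0.0, 0.001, -1.0]]
force: [-1.0, -0.1, 0.7]
opening: 0.002
t 15.35 local x,y,tip z [-0.0998  0.      0.0865] F local [-1.   0.1  0.7]
shift [ 0.     -0.0018  0.0395]
```

View pics/g9.png

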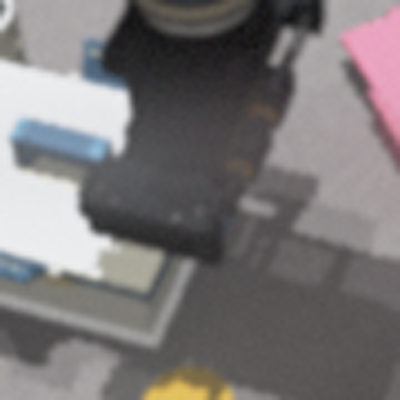

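The body hides this clip at about (150,240), so I'll rely on force for now. Going straight down.

```bash
python3 -m jog '0 0 0.008 0 0 0 0; 0 0 0.016 0 0 0 0; 0 0 0.024 0 0 0 0; 0 0 0.032 0 0 0 0; 0 0 0.037 0 0 0 0; 0 0 0.0395 0 0 0 0;0 0 0.0395 0 0 0 0'; python3 loc.py -.094 0 .047
```

```text
time_s: 16.27
position: [0.4601, 0.176, 0.0267]
tcp_rot: [[0.151, -0.989, -0.001], [-0.989, -0.151, -0.0], [-0.0, 0.001, -1.0]]
force: [-0.2, -0.5, -0.9]
opening: 0.003
t 16.27 local x,y,tip z [-0.099  -0.      0.0467] F local [-0.3 -0.4 -0.9]
shift [-0.     -0.005  -0.0003]
```

```bash
python3 -m jog '0 -0.002 0 0 0 0 0; 0 -0.003 0 0 0 0 0; 0 -0.004 0 0 0 0 0; 0 -0.004 0 0 0 0 0'; python3 loc.py; python3 -m jog '0 -0.0005 0 0 0 0 0; 0 -0.001 0 0 0 0 0; 0 -0.001 0 0 0 0 0'; python3 loc.py
```

```text
time_s: 16.77
position: [0.4645, 0.1767, 0.0271]
tcp_rot: [[0.151, -0.989, 0.0], [-0.989, -0.151, 0.0], [-0.0, -0.0, -1.0]]
force: [-1.1, -0.3, 0.5]
opening: 0.006
t 16.77 local x,y,tip z [-0.0946 -0.      0.0471] F local [-1.1 -0.2  0.5]
time_s: 17.15
position: [0.4644, 0.1767, 0.027]
tcp_rot: [[0.151, -0.989, -0.001], [-0.989, -0.151, -0.0], [-0.0, 0.002, -1.0]]
force: [-3.1, -0.5, 2.4]
opening: 0.008
t 17.15 local x,y,tip z [-0.0946 -0.      0.047 ] F local [-3.2 -0.   2.4]
```

Force rises to 3.2 N with the fingers stalled, so this clip is at its stop. Backing off outward and going up to the −y clip.

```bash
python3 -m jog '0 0.006 0 0 0 0 0; 0 0.010 -0.02 0 0 0 0; 0 0.010 -0.06 0 0 0 0; 0 0.010 -0.10 0 0 0 0; 0.01 -0.03 -0.11 0 0 0 0;0.03 -0.08 -0.11 0 0 0 0; 0.038 -0.0955 -0.11 0 0 0 0; 0.038 -0.0955 -0.11 0 0 0 0'; python3 loc.py 0 -.038 .087
python3 - <<'E'
from clips import *
p,d=capture("side"); report("side",p,d);  c=proj("side",[[.54,.18,.08]])[0].astype(int)
cv2.imwrite("pics/g10.png",draw("side",p,[],c,45))
E
```

```text
time_s: 18.15
position: [0.566, 0.1532, 0.1365]
tcp_rot: [[0.15, -0.989, 0.0], [-0.989, -0.15, 0.0], [-0.0, -0.0, -1.0]]
force: [-0.6, 0.3, -0.1]
opening: 0.007
t 18.15 local x,y,tip z [ 0.0021 -0.0386  0.1565] F local [-0.6  0.4 -0.1]
shift [-0.0006  0.0021  0.0695]
side +x 46 out [0.001 0.005 0.013] z [0.006 0.014 0.028] ang 2.79
side +y 52 out [0.006 0.019 0.022] z [0.01  0.02  0.024] ang 2.41
side -x few 0
side -y 35 out [-0.     0.002  0.005] z [0.005 0.011 0.015] ang 2.84
side plate z 0.0768 slope deg [0.03 0.1 ] 1007
```

View pics/g10.png

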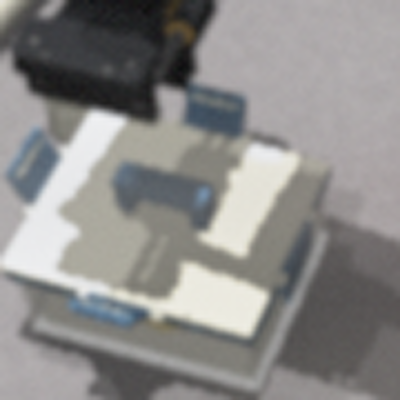

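The −x clip at (300,260) now hangs down beside the box. Next the −y clip at (215,105).

```bash
python3 -m jog '-0.0006 0.002 0.025 0 0 0 0; -0.0006 0.002 0.05 0 0 0 0; -0.0006 0.002 0.065 0 0 0 0; -0.0006 0.002 0.0695 0 0 0 0; -0.0006 0.002 0.0695 0 0 0 0'; python3 loc.py 0 -.086 .087
```

```text
time_s: 18.82
position: [0.5632, 0.1541, 0.0676]
tcp_rot: [[0.151, -0.988, -0.0], [-0.988, -0.151, 0.0], [-0.0, 0.0, -1.0]]
force: [0.0, 0.0, -0.3]
opening: 0.008
t 18.82 local x,y,tip z [-0.0005 -0.0372  0.0876] F local [ 0.1  0.  -0.3]
shift [ 0.0488 -0.0005  0.0006]
```

```bash
python3 -m jog '0.01 0 0.001 0 0 0 0; 0.02 0 0.001 0 0 0 0; 0.03 0 0.001 0 0 0 0; 0.04 0 0.001 0 0 0 0; 0.0488 0 0.001 0 0 0 0; 0.0488 0 0.001 0 0 0 0'; python3 loc.py 0 -.086 .047
python3 - <<'E'
from ov import *
p,d=capture("side"); c=proj("side",[[.57,.12,.08]])[0].astype(int)
cv2.imwrite("pics/g11.png",draw("side",p,[],c,45))
E
```

```text
time_s: 19.58
position: [0.571, 0.1047, 0.0664]
tcp_rot: [[0.15, -0.989, 0.0], [-0.989, -0.15, -0.0], [0.0, -0.0, -1.0]]
force: [0.0, 0.2, 0.2]
opening: 0.005
t 19.57 local x,y,tip z [-0.0002 -0.0873  0.0864] F local [0.  0.2 0.2]
shift [-0.0013 -0.0002  0.0394]
```

View pics/g11.png

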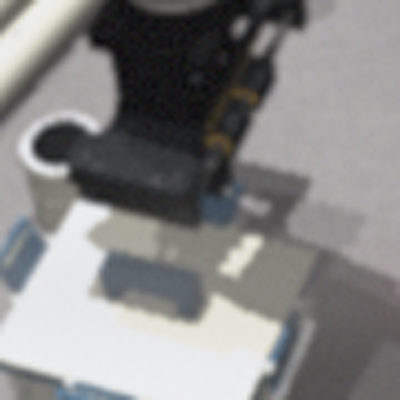

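The clip at (220,200) is leaning away behind the fingers. Descending.

```bash
python3 -m jog '0 0 0.008 0 0 0 0; 0 0 0.016 0 0 0 0; 0 0 0.024 0 0 0 0; 0 0 0.032 0 0 0 0; 0 0 0.037 0 0 0 0; 0 0 0.039 0 0 0 0;0 0 0.039 0 0 0 0'; python3 loc.py
```

```text
time_s: 20.5
position: [0.5705, 0.1058, 0.0272]
tcp_rot: [[0.151, -0.989, -0.001], [-0.989, -0.151, 0.0], [-0.0, 0.001, -1.0]]
force: [0.4, 0.0, -0.6]
opening: 0.004
t 20.5 local x,y,tip z [-0.0006 -0.0861  0.0472] F local [ 0.4 -0.  -0.6]
```

```bash
python3 -m jog '-0.002 0 0 0 0 0 0; -0.004 0 0 0 0 0 0; -0.005 0 0 0 0 0 0; -0.005 0 0 0 0 0 0'; python3 loc.py; python3 -m jog '-0.001 0 0 0 0 0 0; -0.002 0 0 0 0 0 0; -0.002 0 0 0 0 0 0'; python3 loc.py
```

```text
time_s: 21.0
position: [0.57, 0.1109, 0.0276]
tcp_rot: [[0.151, -0.989, 0.0], [-0.989, -0.151, 0.0], [-0.0, -0.0, -1.0]]
force: [-0.8, -0.4, 0.9]
opening: 0.004
t 21.0 local x,y,tip z [-0.0003 -0.081   0.0476] F local [-0.9 -0.2  0.9]
time_s: 21.38
position: [0.5698, 0.1125, 0.0275]
tcp_rot: [[0.151, -0.989, 0.0], [-0.989, -0.151, -0.0], [0.0, -0.0, -1.0]]
force: [0.4, -2.0, -1.1]
opening: 0.004
t 21.38 local x,y,tip z [-0.0002 -0.0794  0.0475] F local [ 0.1 -2.  -1.1]
```

```bash
python3 -m jog '-0.0005 0 0 0 0 0 0; -0.001 0 0 0 0 0 0; -0.001 0 0 0 0 0 0'; python3 loc.py
```

```text
time_s: 21.75
position: [0.5697, 0.1133, 0.0274]
tcp_rot: [[0.151, -0.988, 0.0], [-0.988, -0.151, -0.0], [0.0, -0.0, -1.0]]
force: [0.3, -3.8, -0.7]
opening: 0.006
t 21.75 local x,y,tip z [-0.0002 -0.0786  0.0474] F local [-0.2 -3.8 -0.7]
```

Stalled against the stop at 3.8 N. Next the +y clip.

```bash
python3 -m jog '0.007 0 0 0 0 0 0; 0.010 0 -0.02 0 0 0 0; 0.010 0 -0.06 0 0 0 0; 0.010 0 -0.09 0 0 0 0; -0.03 0 -0.09 0 0 0 0; -0.08 0 -0.09 0 0 0 0; -0.1165 0 -0.085 0 0 0 0; -0.1165 0 -0.08 0 0 0 0'; python3 loc.py 0 .038 .087
python3 - <<'E'
from clips import *
p,d=capture("side"); report("side",p,d);  c=proj("side",[[.56,.19,.08]])[0].astype(int)
print(edges("side",p,d,.558,.191,8.7,.076,.008))
cv2.imwrite("pics/g12.png",draw("side",p,[],c,45))
E
```

```text
time_s: 22.75
position: [0.5508, 0.2314, 0.1074]
tcp_rot: [[0.155, -0.988, -0.0], [-0.988, -0.155, 0.001], [-0.001, 0.0, -1.0]]
force: [0.2, -0.9, -0.3]
opening: 0.006
t 22.75 local x,y,tip z [-0.001   0.0411  0.1274] F local [ 0.1 -0.9 -0.3]
shift [ 0.0031 -0.001   0.0404]
side +x few 0
side +y 14 out [0.021 0.021 0.023] z [0.015 0.019 0.023] ang 2.31
side -x few 0
side -y 11 out [-0.004 -0.002 -0.   ] z [0.001 0.003 0.004] ang None
side plate z 0.0771 slope deg [0.18 0.12] 600
{'x-': (30, 1.0, -0.0), 'y+': (37, 2.5, 0.0), 'y-': (24, -1.8, 4.0)}
```

View pics/g12.png

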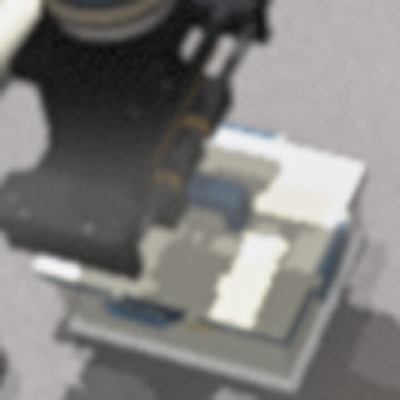

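The −y clip is down, with only its hinge line left at (250,132), and the lid is still flat. Now the +y clip at (145,310).

```bash
python3 -m jog '0 0 0.015 0 0 0 0; 0 0 0.03 0 0 0 0; 0 0 0.0395 0 0 0 0; -0.01 0 0.0395 0 0 0 0; -0.02 0 0.0395 0 0 0 0; -0.03 0 0.0395 0 0 0 0; -0.04 0 0.0395 0 0 0 0; -0.047 0 0.0395 0 0 0 0'; python3 loc.py 0 .087 .087
```

```text
time_s: 23.8
position: [0.5447, 0.2762, 0.0683]
tcp_rot: [[0.152, -0.988, 0.001], [-0.988, -0.152, 0.0], [0.0, -0.001, -1.0]]
force: [0.4, -0.1, 1.2]
opening: 0.003
t 23.8 local x,y,tip z [-0.0002  0.0862  0.0883] F local [ 0.3 -0.2  1.2]
shift [-0.0008 -0.0002  0.0013]
```

```bash
python3 -m jog '0 0 0.008 0 0 0 0; 0 0 0.016 0 0 0 0; 0 0 0.024 0 0 0 0; 0 0 0.032 0 0 0 0; 0 0 0.038 0 0 0 0; 0 0 0.041 0 0 0 0;0 0 0.041 0 0 0 0'; python3 loc.py
```

```text
time_s: 24.68
position: [0.5445, 0.275, 0.0265]
tcp_rot: [[0.151, -0.989, -0.001], [-0.989, -0.151, -0.0], [0.0, 0.001, -1.0]]
force: [0.8, -0.3, -0.7]
opening: 0.011
t 24.68 local x,y,tip z [-0.0006  0.0851  0.0465] F local [ 0.8 -0.4 -0.7]
```

```bash
python3 -m jog '0.002 0 0 0 0 0 0; 0.004 0 0 0 0 0 0; 0.005 0 0 0 0 0 0; 0.005 0 0 0 0 0 0'; python3 loc.py; python3 -m jog '0.001 0 0 0 0 0 0; 0.0015 0 0 0 0 0 0; 0.0015 0 0 0 0 0 0'; python3 loc.py
```

```text
time_s: 25.18
position: [0.5456, 0.2704, 0.0271]
tcp_rot: [[0.151, -0.989, 0.0], [-0.989, -0.151, 0.0], [-0.0, -0.0, -1.0]]
force: [-1.1, 1.4, -0.0]
opening: 0.007
t 25.18 local x,y,tip z [-0.0003  0.0803  0.0471] F local [-0.9  1.6 -0. ]
time_s: 25.55
position: [0.5458, 0.2689, 0.0271]
tcp_rot: [[0.151, -0.989, 0.0], [-0.989, -0.151, 0.0], [-0.0, -0.0, -1.0]]
force: [-0.3, 2.5, -0.2]
opening: 0.003
t 25.55 local x,y,tip z [-0.0002  0.0789  0.0471] F local [ 0.1  2.5 -0.2]
```

```bash
python3 -m jog '0.0005 0 0 0 0 0 0; 0.001 0 0 0 0 0 0; 0.001 0 0 0 0 0 0'; python3 loc.py
```

```text
time_s: 25.92
position: [0.546, 0.2679, 0.027]
tcp_rot: [[0.151, -0.989, 0.0], [-0.989, -0.151, 0.0], [-0.0, -0.0, -1.0]]
force: [-0.8, 3.6, 1.1]
opening: 0.003
t 25.93 local x,y,tip z [-0.0002  0.0778  0.047 ] F local [-0.3  3.7  1.1]
```

3.7 N, the same end position as the −y clip mirrored (±78 mm). Next the +x clip.

```bash
python3 -m jog '-0.007 0 0 0 0 0 0; -0.010 0 -0.02 0 0 0 0; -0.010 0 -0.06 0 0 0 0; -0.010 0 -0.09 0 0 0 0; 0.03 -0.03 -0.09 0 0 0 0; 0.065 -0.05 -0.09 0 0 0 0; 0.078 -0.055 -0.085 0 0 0 0; 0.078 -0.055 -0.08 0 0 0 0'; python3 loc.py .055 0 .087
python3 - <<'E'
from clips import *
p,d=capture("side"); report("side",p,d);  c=proj("side",[[.56,.19,.08]])[0].astype(int)
cv2.imwrite("pics/g13.png",draw("side",p,[],c,45))
E
```

```text
time_s: 26.92
position: [0.6115, 0.1983, 0.1061]
tcp_rot: [[0.15, -0.989, -0.002], [-0.989, -0.15, -0.0], [-0.0, 0.002, -1.0]]
force: [-0.2, -0.1, -0.9]
opening: 0.005
t 26.93 local x,y,tip z [ 0.054  -0.0009  0.1261] F local [-0.3 -0.  -0.9]
shift [-0.0009 -0.001   0.0391]
side +x few 0
side +y 63 out [-0.001  0.     0.002] z [-0.014 -0.003  0.005] ang 0.08
side -x few 0
side -y few 1
side plate z 0.0769 slope deg [ 0.05 -0.07] 691
```

View pics/g13.png

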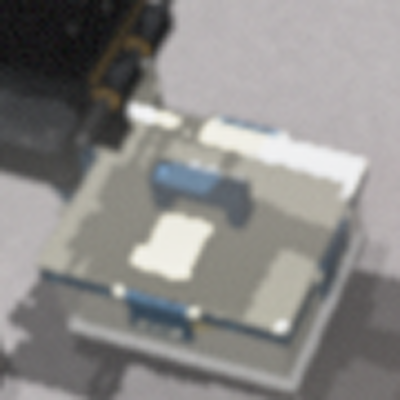

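The +y clip at (160,315) hangs flat on the side. Now +x.

```bash
python3 -m jog '0 -0.001 0.015 0 0 0 0; 0 -0.001 0.03 0 0 0 0; 0 -0.001 0.039 0 0 0 0; 0 -0.01 0.039 0 0 0 0; 0 -0.02 0.039 0 0 0 0; 0 -0.03 0.039 0 0 0 0; 0 -0.04 0.039 0 0 0 0; 0 -0.0445 0.039 0 0 0 0'; python3 loc.py .099 0 .087
```

```text
time_s: 27.98
position: [0.6576, 0.2059, 0.0684]
tcp_rot: [[0.151, -0.989, 0.002], [-0.989, -0.151, 0.0], [0.0, -0.002, -1.0]]
force: [-0.4, 0.2, 0.1]
opening: 0.008
t 27.98 local x,y,tip z [ 0.1007 -0.0004  0.0884] F local [-0.4  0.3  0.1]
shift [-0.0004  0.0017  0.0014]
```

```bash
python3 -m jog '0 0 0.008 0 0 0 0; 0 0 0.016 0 0 0 0; 0 0 0.024 0 0 0 0; 0 0 0.032 0 0 0 0; 0 0 0.038 0 0 0 0; 0 0 0.041 0 0 0 0;0 0 0.041 0 0 0 0'; python3 loc.py
```

```text
time_s: 28.85
position: [0.6553, 0.2057, 0.0263]
tcp_rot: [[0.151, -0.989, -0.002], [-0.989, -0.151, -0.0], [-0.0, 0.002, -1.0]]
force: [0.5, 0.6, -0.4]
opening: 0.002
t 28.85 local x,y,tip z [ 0.0984 -0.0002  0.0463] F local [ 0.6  0.5 -0.4]
```

```bash
python3 -m jog '0 0.002 0 0 0 0 0; 0 0.003 0 0 0 0 0; 0 0.004 0 0 0 0 0; 0 0.004 0 0 0 0 0'; python3 loc.py; python3 -m jog '0 0.001 0 0 0 0 0; 0 0.001 0 0 0 0 0'; python3 loc.py
```

```text
time_s: 29.35
position: [0.6525, 0.2052, 0.0272]
tcp_rot: [[0.151, -0.989, 0.001], [-0.989, -0.151, 0.0], [-0.0, -0.001, -1.0]]
force: [1.4, 0.3, -0.2]
opening: 0.009
t 29.35 local x,y,tip z [ 0.0955 -0.0002  0.0472] F local [ 1.4  0.1 -0.2]
time_s: 29.6
position: [0.6516, 0.205, 0.0272]
tcp_rot: [[0.151, -0.989, 0.001], [-0.989, -0.151, 0.0], [-0.0, -0.001, -1.0]]
force: [0.7, 1.8, -0.6]
opening: 0.005
t 29.6 local x,y,tip z [ 0.0946 -0.0003  0.0472] F local [ 1.   1.7 -0.6]
```

```bash
python3 -m jog '0 0.0005 0 0 0 0 0; 0 0.001 0 0 0 0 0; 0 0.001 0 0 0 0 0'; python3 loc.py;  python3 -m jog '0 0.0005 0 0 0 0 0; 0 0.001 0 0 0 0 0; 0 0.001 0 0 0 0 0'; python3 loc.py
```

```text
time_s: 29.98
position: [0.6504, 0.2049, 0.0271]
tcp_rot: [[0.151, -0.989, 0.001], [-0.989, -0.151, 0.0], [-0.0, -0.001, -1.0]]
force: [1.7, 0.1, -0.6]
opening: 0.006
t 29.98 local x,y,tip z [ 0.0935 -0.0003  0.0471] F local [ 1.7 -0.2 -0.6]
time_s: 30.35
position: [0.6494, 0.2047, 0.0272]
tcp_rot: [[0.151, -0.989, 0.001], [-0.989, -0.151, 0.0], [0.0, -0.001, -1.0]]
force: [3.2, 0.7, 1.5]
opening: 0.004
t 30.35 local x,y,tip z [ 0.0924 -0.0003  0.0472] F local [3.3 0.2 1.5]
```

```bash
python3 -m jog '0 -0.007 0 0 0 0 0; 0 -0.010 -0.02 0 0 0 0; 0 -0.010 -0.06 0 0 0 0; 0 -0.010 -0.11 0 0 0 0; 0 -0.010 -0.16 0 0 0 0; 0.05 -0.010 -0.19 0 0 0 0; 0.11 -0.010 -0.19 0 0 0 0; 0.17 -0.010 -0.19 0 0 0 0'; python3 -m jog '0.06 0 0 0 0 0 0; 0.12 0 0 0 0 0 0; 0.14 0.0 0 0 0 0 0; 0.14 0 0 0 0 0 0'
python3 - <<'E'
from clips import *
a=[]
for n in("top","side"):
    p,d=capture(n); np.savez(f"{n}14.npz",p=p,d=d); report(n,p,d); print(edges(n,p,d,.558,.191,8.7,.076,.008)); c=proj(n,[[.558,.191,.08]])[0].astype(int)
    a.append(draw(n,p,[],c,40))
    for l in("pipe_stub_mid","coupling_mid","test_plug_mid","rubber_sleeve_mid"):
        r=spot_in(l,n); print(n,l,[(round(q['score'],2),np.round(q['centre'],3)) for q in r][:2])
cv2.imwrite("pics/g14.png",np.hstack(a))
E
```

```text
time_s: 31.35
position: [0.6838, 0.0371, 0.2171]
tcp_rot: [[0.152, -0.988, -0.002], [-0.988, -0.152, 0.0], [-0.001, 0.002, -1.0]]
force: [-0.3, -0.5, 0.0]
opening: 0.008
time_s: 31.85
position: [0.705, -0.1012, 0.216]
tcp_rot: [[0.149, -0.989, -0.003], [-0.989, -0.149, 0.001], [-0.002, 0.002, -1.0]]
force: [-0.7, 0.3, -0.2]
opening: 0.004
top +x 6 out [-0.004 -0.003  0.   ] z [-0.005  0.003  0.01 ] ang 3.56
top +y few 0
top -x few 0
top -y few 0
top plate z 0.0738 slope deg [2.79 0.07] 18
{'x+': (12, -4.4, 7.4), 'y-': (6, 2.5, 3.3)}
top pipe_stub_mid [(0.81, array([ 0.666, -0.154,  0.141]))]
top coupling_mid []
top test_plug_mid []
top rubber_sleeve_mid [(0.58, array([0.672, 0.312, 0.077]))]
side +x 8 out [-0.004 -0.002 -0.001] z [-0.     0.003  0.005] ang None
side +y 55 out [-0.001  0.     0.002] z [-0.014 -0.004  0.004] ang 0.03
side -x 21 out [0.002 0.004 0.005] z [-0.001  0.004  0.006] ang None
side -y 11 out [-0.001  0.     0.002] z [0.    0.004 0.006] ang None
side plate z 0.0769 slope deg [ 0.02 -0.05] 1482
{'x+': (30, -3.3, -0.1), 'x-': (30, 3.5, 0.1), 'y+': (37, 1.2, 0.1), 'y-': (37, 1.4, -0.1)}
side pipe_stub_mid [(0.93, array([ 0.67 , -0.135,  0.093]))]
side coupling_mid [(0.62, array([0.683, 0.108, 0.068])), (0.29, array([ 0.669, -0.136,  0.091]))]
side test_plug_mid []
side rubber_sleeve_mid [(0.98, array([0.652, 0.317, 0.064]))]
```

View pics/g14.png

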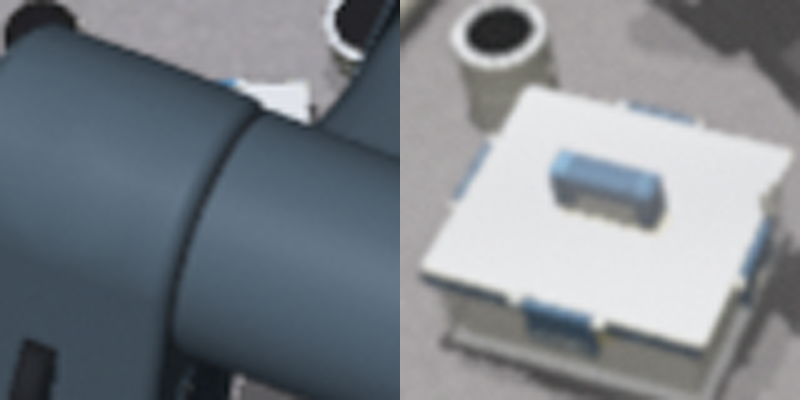

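Lid flat at 0.0769, but the last push slid it about 3 mm toward −x, within the rib's play. Moving the arm away to see all four clips and the bystanders from both cameras.

```bash
python3 -m jog '0.02 0.03 -0.01 0 0 0 0; 0.06 0.08 -0.02 0 0 0 0; 0.1 0.13 -0.02 0 0 0 0; 0.14 0.18 -0.02 0 0 0 0; 0.175 0.23 -0.02 0 0 0 0; 0.21 0.28 -0.02 0 0 0 0; 0.245 0.33 -0.02 0 0 0 0; 0.28 0.38 -0.02 0 0 0 0'
python3 - <<'E'
from clips import *
a=[]
for n in("top","side"):
    p,d=capture(n); np.savez(f"{n}15.npz",p=p,d=d); report(n,p,d); print(edges(n,p,d,.558,.191,8.7,.076,.008)); c=proj(n,[[.558,.191,.08]])[0].astype(int)
    a.append(draw(n,p,[],c,40)); cv2.imwrite(f"pics/full15{n}.png",p[:,:,::-1])
    for l in("pipe_stub_mid","coupling_mid","test_plug_mid","rubber_sleeve_mid"):
        r=spot_in(l,n); print(n,l,[(round(q['score'],2),np.round(q['centre'],3)) for q in r][:2])
cv2.imwrite("pics/g15.png",np.hstack(a))
E
```

```text
time_s: 33.35
position: [0.3712, -0.4357, 0.2374]
tcp_rot: [[0.151, -0.988, 0.001], [-0.988, -0.151, -0.001], [0.001, -0.0, -1.0]]
force: [0.1, 0.3, -0.6]
opening: 0.002
top +x 18 out [-0.005 -0.003 -0.001] z [-0.002  0.004  0.009] ang None
top +y 21 out [-0.006 -0.003 -0.002] z [-0.001  0.003  0.006] ang None
top -x 27 out [0.    0.003 0.006] z [-0.002  0.002  0.007] ang None
top -y 29 out [-0.001  0.003  0.006] z [-0.004  0.002  0.011] ang 2.9
top plate z 0.0764 slope deg [ 0.1  -0.19] 1325
{'x+': (30, -3.7, -0.3), 'x-': (30, 2.8, -0.1), 'y+': (37, -4.8, -0.7), 'y-': (37, 2.4, 0.1)}
top pipe_stub_mid [(0.77, array([ 0.669, -0.154,  0.14 ]))]
top coupling_mid [(0.82, array([0.682, 0.094, 0.062]))]
top test_plug_mid [(0.68, array([0.423, 0.272, 0.032]))]
top rubber_sleeve_mid [(0.8, array([0.652, 0.306, 0.079]))]
side +x 7 out [-0.004 -0.003 -0.001] z [0.001 0.003 0.005] ang None
side +y 54 out [-0.001  0.     0.002] z [-0.014 -0.004  0.004] ang 6.24
side -x 22 out [0.001 0.004 0.005] z [-0.     0.004  0.006] ang None
side -y 9 out [-0.001  0.     0.003] z [0.001 0.004 0.006] ang None
side plate z 0.0769 slope deg [ 0.   -0.03] 1499
{'x+': (30, -3.3, -0.1), 'x-': (30, 3.5, 0.1), 'y+': (37, 1.4, -0.6), 'y-': (37, 1.4, -0.1)}
side pipe_stub_mid [(0.76, array([ 0.669, -0.137,  0.093]))]
side coupling_mid [(0.74, array([0.684, 0.105, 0.069]))]
side test_plug_mid [(0.67, array([0.417, 0.282, 0.035]))]
side rubber_sleeve_mid [(0.86, array([0.65 , 0.317, 0.065])), (0.58, array([ 0.667, -0.134,  0.093]))]
```

View pics/g15.png

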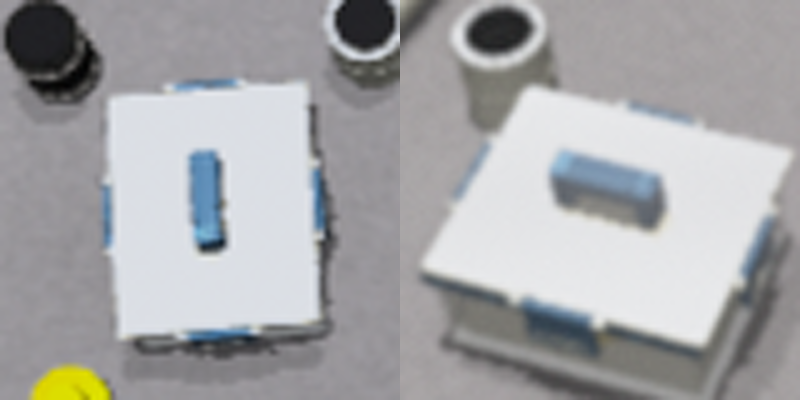

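View pics/full15top.png

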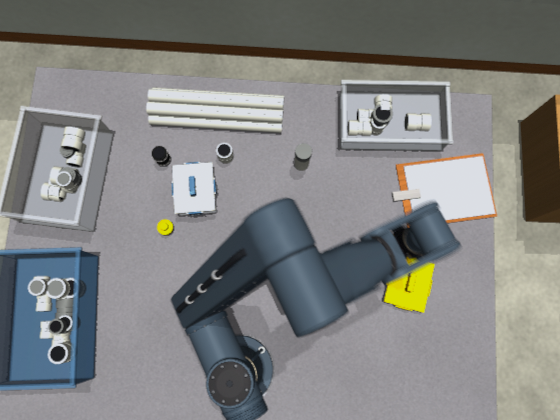

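Bystanders are unmoved and the plate is flat. The clips show only as thin strips at each edge. A finer check of the shaded flaps with a lower blue threshold.

```bash
python3 - <<'E'
from clips import *
for n in("top","side"):
    q=np.load(f"{n}15.npz");p=q['p'].astype(int);d=q['d'];X=cloud(n,d);r=np.radians(8.7)
    off=np.array([.558,.191,0])-.003*np.array([np.cos(r),np.sin(r),0])
    l=(X-off)@np.c_[[np.cos(r),np.sin(r),0],[-np.sin(r),np.cos(r),0],[0,0,1]]
    m0=(p[...,2]-p[...,0]>12)&(d>0)
    for nm,ax,s,h in(("+x",0,1,.082),("+y",1,1,.067),("-x",0,-1,.082),("-y",1,-1,.067)):
        m=m0&(abs(l[...,1-ax])<.017)&(s*l[...,ax]>h-.015)&(s*l[...,ax]<h+.035)&(l[...,2]>.035)&(l[...,2]<.11)
        o=s*l[m][:,ax]-h;z=l[m][:,2]-.073
        for a,b in((-.03,-.02),(-.02,-.012),(-.012,-.005),(-.005,.005),(.005,.04)):
            k=(z>a)&(z<=b)
            if k.any(): print(n,nm,(a,b),k.sum(),"out",np.median(o[k]).round(4),o[k].max().round(4))
E
python3 - <<'E'
import cv2
i=cv2.imread("pics/full15side.png"); cv2.imwrite("pics/z15.png",cv2.resize(i[235:325,170:280],None,fx=7,fy=6.5,interpolation=cv2.INTER_CUBIC))
E
```

```text
top +x (-0.005, 0.005) 13 out -0.0006 0.0026
top +x (0.005, 0.04) 6 out -0.0015 0.0005
top +y (-0.005, 0.005) 17 out -0.0046 -0.0017
top +y (0.005, 0.04) 5 out -0.0031 -0.0027
top -x (-0.03, -0.02) 1 out 0.001 0.001
top -x (-0.02, -0.012) 3 out 0.0006 0.0015
top -x (-0.012, -0.005) 2 out 0.0025 0.0028
top -x (-0.005, 0.005) 24 out -0.0008 0.0032
top -x (0.005, 0.04) 10 out -0.0002 0.0037
top -y (-0.005, 0.005) 22 out 0.0023 0.0066
top -y (0.005, 0.04) 10 out 0.0034 0.006
side +x (-0.005, 0.005) 18 out -0.0004 0.0028
side +x (0.005, 0.04) 5 out -0.0002 0.0007
side +y (-0.03, -0.02) 6 out 0.001 0.002
side +y (-0.02, -0.012) 23 out 0.0004 0.0029
side +y (-0.012, -0.005) 14 out 0.0005 0.0025
side +y (-0.005, 0.005) 38 out -0.0001 0.0025
side +y (0.005, 0.04) 4 out -0.0006 0.0016
side -x (-0.012, -0.005) 5 out 0.0009 0.0017
side -x (-0.005, 0.005) 29 out 0.0006 0.0028
side -x (0.005, 0.04) 4 out -0.0001 0.0017
side -y (-0.005, 0.005) 23 out -0.0002 0.0047
side -y (0.005, 0.04) 3 out -0.0001 0.0019
```

View pics/z15.png

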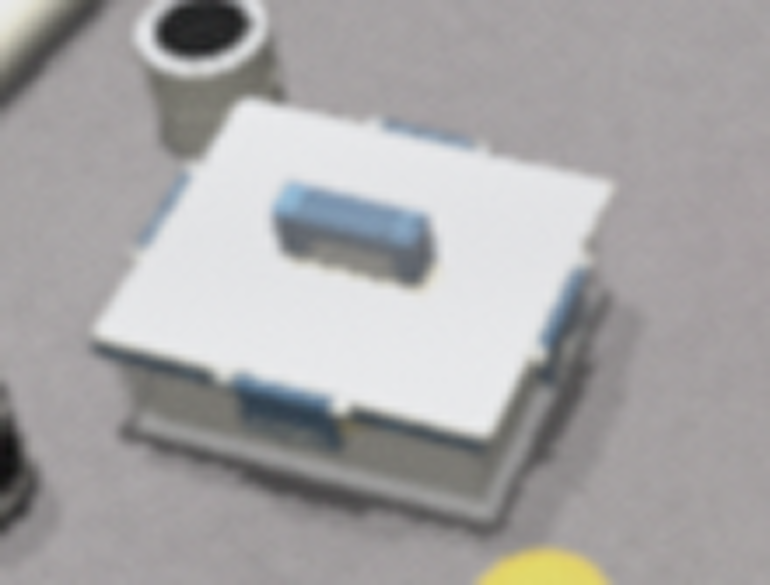

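View pics/full15side.png

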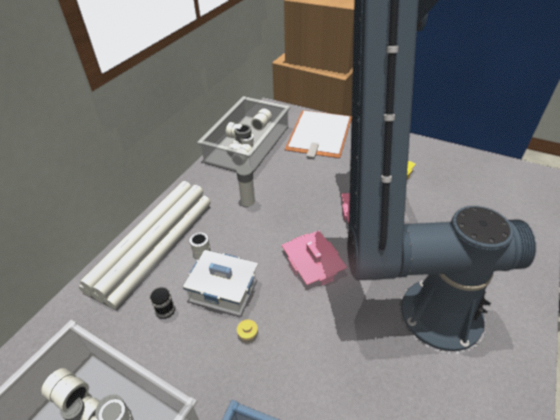

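```bash
python3 -c "
from rig import *
print(read_state()['time_s']); print(hand_in())"
```

```text
33.85
the job is handed in; nothing more can be done
None
```

I put the white lid on the clear box, let go of it, flipped all four clips down with the shut fingers, and handed the job in at 33.9 s with the arm well clear.

**Last checks**
- **Lid:** both cameras put the plate top at 76–77 mm (nominal 76) with a slope of 0.2° or less.
- **Clips:** the +y clip is visible along its length and hangs at about 0 rad; the −x clip hangs against the box as far as it can be seen. Only the hinge strips of the +x and −y clips show, so I judged those closed by force. Each of the four clips was pushed in until the force reached 3.2–3.8 N, well above the hinge's 0.7 N.
- **Bystanders:** all four fittings read within the detectors' few-mm scatter of where they started. The look-alikes were left alone.

**What failed or disagreed**
- **Reported height:** the reported TCP height was about 39 mm lower than the cameras showed, so the first grasp shut in the air above the bar. I corrected for this, and the lid then seated at exactly the height predicted.
- **Lid position:** pushing the +x clip slid the lid about 3 mm toward −x, to the end of the rib's play. It still lies flat, so I left it there.

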